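# Take the hand nut off the tube rotator

### The arm

A 7-joint arm with a two-finger parallel gripper is mounted at the origin on a cart in front of the work surface, level with it; the furniture and walls round the work are solid. World frame = base frame: x ahead of the robot, y to its left, z up, the work surface at z = 0. Lengths are in m, angles in rad, forces in N, time in s.
With the tool pointing down it reaches from about 0.4 to 0.85 m from the base axis. Payload 4.5 kg.
Tool frame: the origin (TCP) lies on the centre line of the jaws, within the pads' length; the fingertips stand 11 mm ahead of it and the grasp point (between the pads) lies 8 mm behind it; z points along the fingers, x is the direction in which the jaws open and shut, and the axes are right-handed (so a half turn about z gives the same grasp; the last joint's range is limited). The gripper opens to 88 mm and grips with 3 to 60 N. Pads are 18 mm wide; open, the fingers measure 123 mm over their backs; the gripper's body (75 mm by 187 mm) begins 45 mm behind the grasp point.
Start: joints at [-1.206, 0.689, -0.195, 1.565, 0.157, 0.902, -0.215], TCP at [0.203, 0.591, 0.25] pointing down, gripper open.
Joint ranges: [-3.01, 3.01], [-0.46, 2.08], [-1.47, 1.51], [0.13, 2.56], [-1, 4.14], [0.04, 2.09], [-2.66, 2.66]. Speed limits (rad/s): [2.57, 2.57, 3.14, 3.14, 3.14, 3.14, 3.14].

### API

Orientations are given as a unit quaternion [x, y, z, w].
In Python, from plant import r, vision, order, nets gives the robot as it stands.
- The arm moves only by the tool send_rows, never from a script. Its argument "series" is a list of rows, each an object with "delta_pos": the shift along the tool's x, y, z in cm, a list of three; "turn": the turn about the tool's z in degrees; "jaw": the closure, from 0 (fully open) to 1 (shut). In form: [{"delta_pos": [x, y, z], "turn": turn, "jaw": jaw}, ...]. A call has 1 to 8 rows; each row is the pose to reach, as a shift and turn from the pose commanded when the call began, along the tool's axes at that moment; what a row does not reach only later rows make up. A row lasts 1/12 s, in which the tool goes at most 41.7 mm and 7.16 degrees, less where a joint would pass 70% of its speed; a pose out of reach is approached as far as the arm can. A call with a gripper value outside its range is refused whole. The fingers move at their own pace and stop on an object; "force" is the grip in N (left out, the last holds). Time passes only in rows, so rows that repeat a pose let the fingers close. It gives the time, the measured TCP pose, the force and the opening at its end, in the units of the state.
- r.get_state(): the state, without advancing time (a new reading comes with each control period).
- vision.snapshot(name): name is "scene" or "top"; returns the picture (420x560x3 uint8, blue, green, red); there is no depth.
- vision.camera_params(name): a dict with "intrinsics" (3x3 intrinsics, pixels), "extrinsics" (4x4, takes a point from world to camera coordinates). Camera axes: x right, y down, z forward; pixel columns grow to the right and rows downward; lengths in m; the calibration is good to about 2 mm. A picture is of the moment at which its call begins. camera_params takes no time and is no camera call.
- order.finish_job(): hands the job in, once; it reports no verdict.
Trained networks look in the newest picture that a camera, given by its name, has taken for a name from the list of things; names that differ only in an ending like _2 or _b are one class to them, and where a whole thing is asked for, a point or a joint stands for the part that bears it (a point fixed in the world has none). Each returns a list of dicts, best first, with "score" (0 to 1); they miss things now and then, are a little off and sometimes report something else, mostly with a low value. They report only what shows in the picture. A call takes as long as a camera call. They do not tell look-alikes from the thing itself.
- nets.boxes_of(camera, label): "location" ([row, column] as shares, 0 to 1, of the picture: columns of its width, rows of its height, amid what is visible of it).
- nets.trace(camera, label): "region" (420x560 bool, what is visible of it) and "location" ([row, column] as shares, 0 to 1, of the picture: columns of its width, rows of its height, amid what is visible of it).
The state is a dict: "clock": time; "q": joint angles; "qd": joint speeds; "joint_torque": joint torques, N m; "tool_pos": TCP position; "eef_rot": TCP orientation; "contact_force": force on the tool from outside, world axes, zero at the start; "moment": the same for the moment, N m; "opening": opening from 0.0 (shut) to 1.0 (fully open).
Only numpy, scipy, OpenCV 4.12 (cv2) and the standard library are available. Lean on these libraries where they do the work, as an engineer would, in place of code of your own. Each camera call takes 0.05 s, during which the arm holds its last target.

### The job

The disc of the tilted tube rotator is due to be changed. Unscrew the black knurled hand nut that clamps it (ordinary right-hand thread, anticlockwise as you look at the nut) until it comes free, lift it clear of the threaded stud, and set it down gently, flat on one of its faces, in the steel tray; do not drop it. Leave the other things on the worktop where they are.

Things in the scene. Friction and masses are not known exactly. Their poses are not given: they have to be found in the camera images.
- nut_mid (a point): Centre (on the axis, half-way up) of the black knurled hand nut: cylinder 42 mm in diameter, 38 mm high, 24 mm through hole, 0.12 kg. Its z axis is the nut's axis, pointing away from the disc while on the stud. It starts with its lower face on the disc, hand-loose. Turned about 4 rad (two thirds of a turn) anticlockwise it has risen about 9 mm, is free and draws straight off.
- stud: Steel threaded stud, 22 mm over the thread, fixed (does not turn). Origin: on its axis in the disc's upper face. z runs along the stud away from the disc, up and towards the robot's side, 35 degrees from vertical. x: uphill in the disc's face.
- stud_end (a point): Free end of the stud, on its axis, 43 mm from the disc's face; same axes as the stud. Thread: right-hand, coarse two-start, lead 14 mm a turn, so the nut rises 2.2 mm per radian, with about 1 mm of axial play and 1 mm of side play.
- rotator: Tube rotator, fixed to the worktop: white box 150 x 144 mm, 44 mm high, with a yoke that carries a tilted disc 240 mm in diameter (back edge 215 mm above the worktop, front edge 75 mm). Three tubes lie clipped on the disc, tops 19 mm above its face, 72 mm or more from the axis; inside that the face is bare but for the nut. Origin: centre of its underside; x to its back, z up.
- tray: Shallow stainless tray, outside 210 x 160 mm, rim 19 mm high, floor 2 mm thick, inside about 196 mm (its x) by 146 mm (its y); stays put. Origin: centre of its underside; z up.
- timer: White countdown timer with red key, 66 x 66 x 19 mm, lying loose between the two work places; origin at the centre of its underside.
There are look-alikes about, which are no part of the job. Leave any blue or turquoise look-alike of the part that bears nut_mid alone.

How it is judged:
On the way, in this order (a step that is already met when the one before it is completed fails the run):
1. the nut has been turned on its thread by a good part of a turn while still on the stud (angle between the x axis of nut_mid and the x axis of stud, either way round above 0.7 rad and distance between nut_mid and stud below 0.028 m), for 0.1 s.
2. the nut has been drawn off clear of the stud's end (distance between nut_mid and stud above 0.075 m), for 0.1 s.
At the end, for the whole second after the job is handed in: The nut lies still and flat on one of its faces (within 7 degrees) on the floor of the tray, wholly inside the rim (x of nut_mid in the frame of tray between -0.085 and 0.085 m and y of nut_mid in the frame of tray between -0.06 and 0.06 m and z of nut_mid in the frame of tray between 0.015 and 0.027 m and angle between the z axis of nut_mid and the z axis of tray, either way round below 0.12 rad and linear speed of nut below 0.02 m/s); the robot touches nothing.
It fails at once if the nut is dropped (let go and falling faster than 0.7 m/s, about 25 mm) (linear speed of nut above 0.7 m/s and contact force between the fingers and nut below 0.1 N).
It fails at once if the timer is pushed more than 30 mm away (distance of timer from where it was at the start of the episode above 0.03 m).
It also fails if it takes over 64 s, if anything falls off the work surface, if the arm or the gripper's body presses on something with over 40 N, if the wrist force passes 120 N, or if a joint passes its speed limit or range.

## Working session

There is one attempt and no reset: what is moved stays moved. The work goes in short steps, Python scripts to look and compute and a tool call to move; the robot and the scene stay as the last step left them, time stands still between calls to the robot, and variables do not carry over. Pictures are saved under pics/ and viewed, and the job is handed in when it is done.

Besides the shell and the picture viewer there is one more tool, called after "Request:" by a JSON object that holds its "name" and its "arguments", one argument or row to a line. send_rows: Moves the arm, as the interface text tells. Its arguments: {"type":"object","properties":{"series":{"type":"array"},"force":{"type":"number"}},"required":["series"]}

```bash
ls; mkdir -p pics
python3 - <<'E'
from plant import r, vision, order, nets
import cv2
s=r.get_state();print(s)
for n in("scene","top"):
    im=vision.snapshot(n);cv2.imwrite(f"pics/{n}0.png",im)
    p=vision.camera_params(n);print(n,p)
    for l in("nut_mid","stud_end","rotator","tray","timer"):
        for d in nets.boxes_of(n,l)[:3]:
            print(l,round(d["score"],2),d["location"][0]*420,d["location"][1]*560)
print(r.get_state()["clock"])
E
```

```text
pics
{'clock': 0.0, 'q': array([-1.20621499,  0.6899687 , -0.1945027 ,  1.56637765,  0.15731847,
        0.90248739, -0.21511189]), 'qd': array([-0.00040139, -0.00051658, -0.0008574 ,  0.00177378,  0.00072276,
       -0.00146685, -0.00112671]), 'joint_torque': array([-6.51275514e-04, -5.27575314e+01, -1.26724765e+00, -1.53432798e+01,
       -5.27241791e-02,  6.53864976e-03,  1.68289434e-04]), 'tool_pos': array([0.20284165, 0.59050657, 0.24891031]), 'eef_rot': array([ 8.13850687e-01,  5.81073322e-01, -7.03634868e-04,  5.98964520e-04]), 'contact_force': array([-0.64790728, -0.46797467,  0.71288966]), 'moment': array([-0.01831645,  0.02953958, -0.0366602 ]), 'opening': 0.9999421222047026}
scene {'intrinsics': array([[521.17546753,   0.        , 280.10195815],
       [  0.        , 521.17546753, 207.88757157],
       [  0.        ,   0.        ,   1.        ]]), 'extrinsics': array([[ 0.89986372,  0.43615293, -0.00398822, -0.48972733],
       [ 0.29396315, -0.61320438, -0.73318896, -0.02265278],
       [-0.32222811,  0.65859776, -0.68001326,  1.45450059],
       [ 0.        ,  0.        
[... 233 characters left out ...]
ics': array([[530.01878162,   0.        , 269.07490895],
       [  0.        , 530.01878162, 215.01511106],
       [  0.        ,   0.        ,   1.        ]]), 'extrinsics': array([[ 0.02261366, -0.99971229, -0.00799741,  0.056344  ],
       [-0.99731829, -0.02200112, -0.06980095,  0.52657181],
       [ 0.06960491,  0.00955442, -0.99752888,  1.29233226],
       [ 0.        ,  0.        ,  0.        ,  1.        ]])}
nut_mid 0.75 163.08599999999998 229.71200000000002
nut_mid 0.64 252.58800000000002 135.576
nut_mid 0.55 247.50600000000003 288.288
stud_end 0.96 234.78000000000003 206.024
rotator 0.62 219.492 208.096
tray 0.76 233.39399999999998 379.512
timer 0.66 182.994 308.61600000000004
0.6
```

View pics/scene0.png

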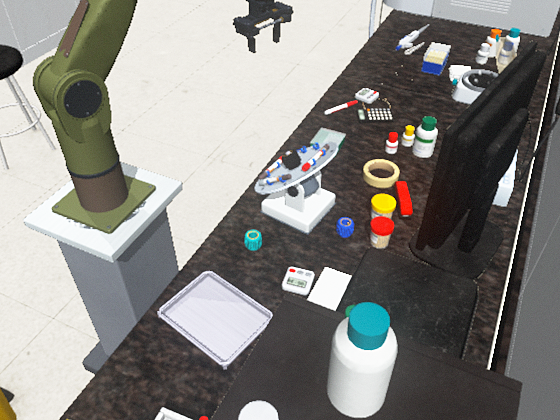

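View pics/top0.png

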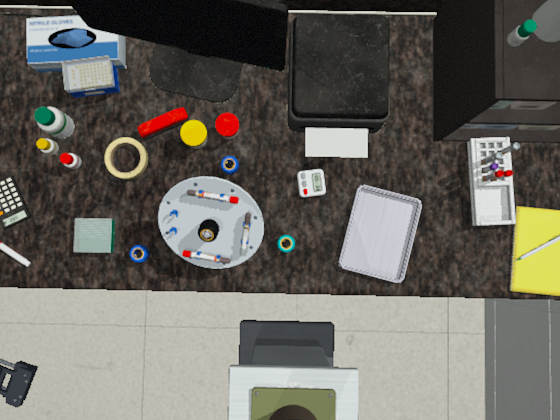

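```bash
cat > h.py <<'E'
import numpy as np, cv2
from plant import r, vision, order, nets
from scipy.spatial.transform import Rotation as R
P={}
for n in("scene","top"):
    p=vision.camera_params(n);P[n]=p["intrinsics"]@p["extrinsics"][:3]
def proj(n,X):
    h=P[n]@np.append(X,1);return h[:2]/h[2]  # col,row
def tri(a,b): # scene px (col,row), top px
    X=cv2.triangulatePoints(P["scene"],P["top"],np.array(a,float).reshape(2,1),np.array(b,float).reshape(2,1));return (X[:3]/X[3]).ravel()
def onz(n,px,z):
    M=P[n];A=np.c_[M[:,0],M[:,1],-np.array([px[0],px[1],1])]
    return np.linalg.solve(A,-(M[:,2]*z+M[:,3]))[:2]
E
python3 - <<'E'
from h import *
for n,(r0,r1,c0,c1) in {"scene":(110,240,230,360),"top":(165,285,145,275)}.items():
    im=cv2.imread(f"pics/{n}0.png")[r0:r1,c0:c1]
    cv2.imwrite(f"pics/{n}0c.png",cv2.resize(im,None,fx=4.5,fy=4.5,interpolation=cv2.INTER_CUBIC))
t=vision.snapshot("top")
for l in("nut_mid","tray","timer","stud_end"):
  for n in("top","scene"):
    if n=="scene": vision.snapshot("scene")
    for d in nets.trace(n,l)[:4]:
        m=d["region"];ys,xs=np.nonzero(m);print(n,l,round(d["score"],2),m.sum(),xs.mean().round(1),ys.mean().round(1),xs.min(),xs.max(),ys.min(),ys.max())
        if l=="tray":print(cv2.minAreaRect(np.c_[xs,ys].astype(np.float32)))
E
```

```text
top nut_mid 0.88 335 208.8 230.4 197 219 220 242
top nut_mid 0.79 254 139.4 253.6 130 149 245 262
top nut_mid 0.62 201 229.8 164.9 222 238 157 173
top nut_mid 0.5 251 286.7 243.4 278 296 235 252
scene nut_mid 0.87 346 253.4 239.6 244 263 229 250
scene nut_mid 0.53 274 345.0 226.0 337 353 217 236
scene nut_mid 0.49 237 291.8 159.4 283 300 150 168
top tray 0.91 5740 380.5 233.8 339 421 186 283
((380.5406188964844, 234.1214141845703), (68.76923370361328, 88.15383911132812), 14.250031471252441)
top tray 0.21 681 310.9 183.3 297 324 170 197
((310.923095703125, 183.38462829589844), (26.543432235717773, 27.287641525268555), 82.87498474121094)
scene tray 0.92 6144 215.7 316.3 158 272 271 367
((215.37533569335938, 313.5657653808594), (94.34272003173828, 74.28240966796875), 38.990997314453125)
top timer 0.71 710 311.4 183.8 298 325 170 198
scene timer 0.78 681 298.0 280.0 282 314 266 294
top stud_end 0.6 917 218.6 226.5 183 250 188 262
scene stud_end 0.95 447 290.7 166.2 259 330 143 184
```

View pics/scene0c.png

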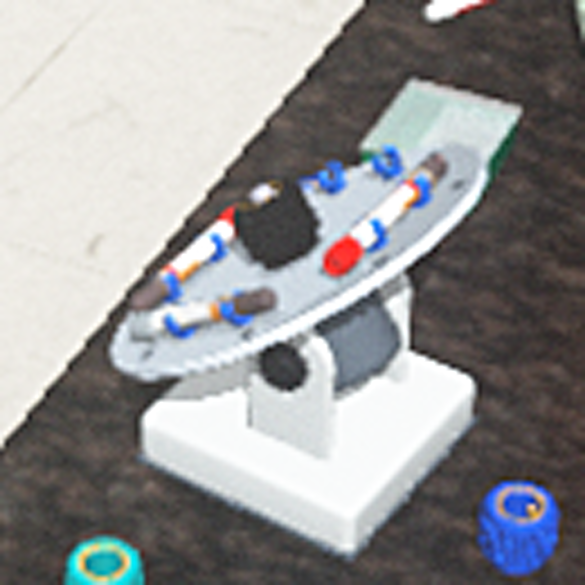

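View pics/top0c.png

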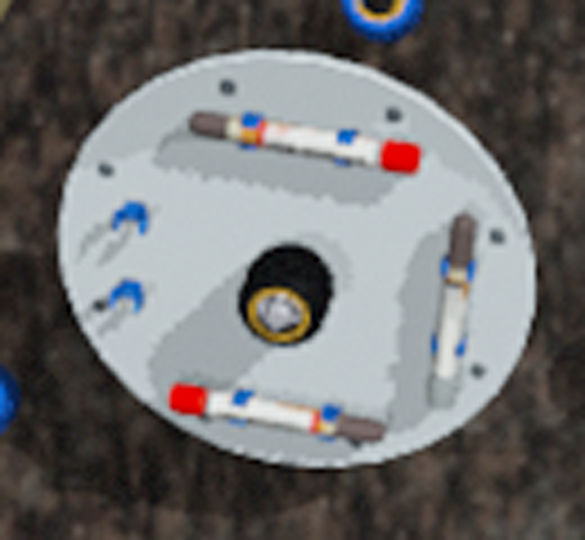

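```bash
cat >> h.py <<'E'
def studR(yaw):
    # z axis: tilt 35 from vertical toward horizontal direction yaw ; x uphill
    t=np.radians(35);d=np.array([np.cos(yaw),np.sin(yaw),0]);z=np.sin(t)*d+np.cos(t)*np.array([0,0,1])
    x=-np.cos(t)*d+np.sin(t)*np.array([0,0,1]);return np.c_[x,np.cross(z,x),z]
E
python3 - <<'E'
from h import *
from scipy.optimize import least_squares
im=cv2.imread("pics/top0.png");hsv=cv2.cvtColor(im,cv2.COLOR_BGR2HSV)
m=((hsv[...,2]>110)&(hsv[...,1]<60)).astype(np.uint8);m[:165]=0;m[285:]=0;m[:,:145]=0;m[:,272:]=0
_,lab,st,_=cv2.connectedComponentsWithStats(m);k=1+np.argmax(st[1:,4]);ys,xs=np.nonzero(lab==k)
hull=cv2.convexHull(np.c_[xs,ys].astype(np.int32))
print(st[k],cv2.fitEllipse(hull))
E_=cv2.fitEllipse(hull);pts=cv2.ellipse2Poly((0,0),(1000,1000),0,0,360,5)
def ellpts(e,N=72):
    (cx,cy),(a,b),th=e;t=np.linspace(0,2*np.pi,N,endpoint=False);th=np.radians(th)
    return np.c_[cx+a/2*np.cos(t)*np.cos(th)-b/2*np.sin(t)*np.sin(th),cy+a/2*np.cos(t)*np.sin(th)+b/2*np.sin(t)*np.cos(th)]
A=ellpts(E_)
def circ(p,N=720):
    Rm=studR(p[3]);t=np.linspace(0,2*np.pi,N,endpoint=False)
    return np.array([np.array(p[:3])+Rm@[.12*np.cos(a),.12*np.sin(a),0] for a in t])
from scipy.spatial import cKDTree
def f(p):
    q=[*p[:2],.146,p[2]];B=np.array([proj("top",X) for X in circ(q)])
    return cKDTree(B).query(A)[0]
best=None
for y0 in (-2.6,-3.1,2.6):
    s=least_squares(f,[.5,.15,y0]);print(s.x,np.sqrt((s.fun**2).mean()))
    if best is None or s.cost<best.cost:best=s
x,y,yaw=best.x
Rm=studR(yaw);o=np.array([x,y,.146]);print(o,np.degrees(yaw),Rm)
for n in("top","scene"):
    I=cv2.resize(cv2.imread(f"pics/{n}0.png"),None,fx=4,fy=4,interpolation=cv2.INTER_CUBIC)
    D=lambda X,c:cv2.circle(I,tuple(int(v*4+1.5) for v in proj(n,X)),2,c,-1)
    for X in circ([x,y,.146,yaw],180):D(X,(0,0,255))
    for h,c in((0,(0,255,0)),(.038,(0,255,255))):
        for a in np.linspace(0,2*np.pi,60):D(o+Rm@[.021*np.cos(a),.021*np.sin(a),h],c)
    D(o+Rm@[0,0,.043],(255,0,255))
    c=proj(n,o)*4;cv2.imwrite(f"pics/{n}_fit.png",I[int(c[1])-280:int(c[1])+280,int(c[0])-280:int(c[0])+280])
# tray + timer
print("tray top rim c",onz("top",(380.54,234.12),.015),"timer",onz("top",(311.4,183.8),.015))
bx=cv2.boxPoints(((380.54,234.12),(68.77,88.15),14.25));print([onz("top",b,.019) for b in bx])
print(onz("scene",(215.4,316.5),.01))
E
```

```text
[ 158  176  106   93 6863] ((210.64260864257812, 221.9375762939453), (90.55482482910156, 108.20014953613281), 109.68140411376953)
[ 0.49268415  0.19729195 -3.25223902] 0.3127914137811439
[ 0.49267334  0.19725932 -3.24354907] 0.3384587988410484
[0.49267305 0.19741299 3.00441809] 0.2859171125925492
[0.49267305 0.19741299 0.146     ] 172.14047637210092 [[ 8.11457187e-01  1.36744770e-01 -5.68188439e-01]
 [-1.12014758e-01  9.90606313e-01  7.84335781e-02]
 [ 5.73576436e-01 -1.38777878e-17  8.19152044e-01]]
tray top rim c [ 0.48421695 -0.20819161] timer [ 0.60562106 -0.03543546]
[array([ 0.3976219 , -0.09990022]), array([ 0.60974651, -0.15074014]), array([ 0.57117134, -0.3157022 ]), array([ 0.36014471, -0.26323895])]
[ 0.48594155 -0.20814439]
```

View pics/scene_fit.png

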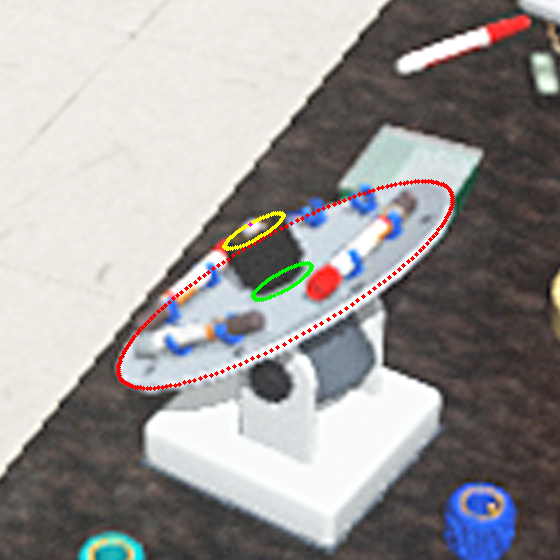

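View pics/top_fit.png

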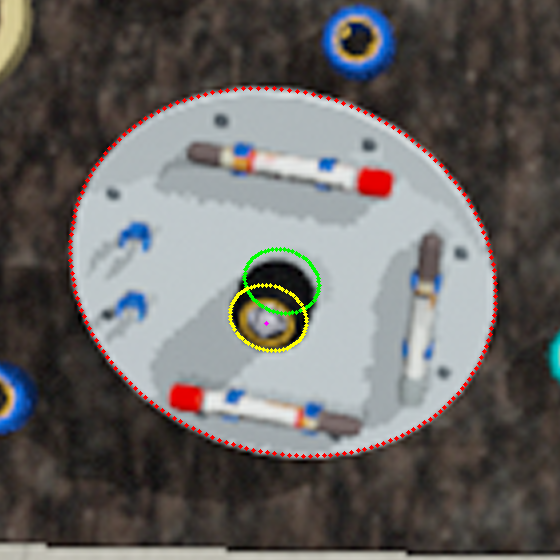

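Run:
```python
from h import *
for s in((355,552),(145,460),(472,425)):
    print(onz("scene",(s[0]/4.5+230,s[1]/4.5+110),0.0))
for s in((355,520),(143,420),(474,385)):
    print(onz("scene",(s[0]/4.5+230,s[1]/4.5+110),0.044))
# disc scene extremes
from scipy.optimize import least_squares
from scipy.spatial import cKDTree
S=np.array([(112,350),(130,325),(160,290),(200,252),(235,222),(330,178),(440,150),(487,155),(487,185),(460,225),(400,275),(300,330),(200,365),(150,372)])/4.5+np.array([229.6,109.6])
im=cv2.imread("pics/top0.png");hsv=cv2.cvtColor(im,cv2.COLOR_BGR2HSV)
m=((hsv[...,2]>110)&(hsv[...,1]<60)).astype(np.uint8);m[:165]=0;m[285:]=0;m[:,:145]=0;m[:,272:]=0
_,lab,st,_=cv2.connectedComponentsWithStats(m);k=1+np.argmax(st[1:,4]);ys,xs=np.nonzero(lab==k)
A=cv2.convexHull(np.c_[xs,ys].astype(np.int32)).reshape(-1,2)
t=np.linspace(0,2*np.pi,720)
C=np.c_[.12*np.cos(t),.12*np.sin(t),0*t]
def f(p):
    X=C@studR(p[2]).T+[p[0],p[1],p[3]]
    o=[]
    for n,Q in(("top",A),("scene",S)):
        B=np.array([proj(n,x) for x in X]);d=cKDTree(B).query(Q)[0];o.append(d*(1 if n=="top" else 1)) 
    return np.concatenate(o)
for y0 in(-2.6,-2.8,3.0):
    s=least_squares(f,[.49,.197,y0,.146],loss="soft_l1");print(s.x,s.cost,np.degrees(s.x[2]),f(s.x)[-14:].round(1))
```

```text
[0.56512863 0.12874507]
[0.41992143 0.14517451]
[0.58623193 0.25956814]
[0.57101377 0.11154107]
[0.42566353 0.13411205]
[0.5893146  0.24687689]
[ 0.49297447  0.19755937 -3.2644899   0.14530861] 7.9664133496658485 -187.04149360899348 [0.4 0.7 0.4 0.5 1.6 0.  1.6 0.1 1.2 1.8 1.7 0.6 0.7 1.2]
[ 0.49304787  0.197609   -3.28575408  0.14518357] 8.042036892459254 -188.2598411981594 [0.2 0.8 0.3 0.7 1.9 0.5 1.  0.1 1.  1.8 1.9 1.  0.2 0.8]
[0.49288048 0.19732445 3.0230939  0.14525318] 8.218843784750623 173.21052137181692 [0.4 0.7 0.4 0.5 1.5 0.1 1.6 0.2 1.2 1.9 1.6 0.4 0.9 1.4]
```

```bash
cat >> h.py <<'E'
YAW=np.radians(173.0);SR=studR(YAW);O=np.array([.493,.1975,.1455]);a=SR[:,2]
def cmd(target,yawdeg=None):
    """tool-frame delta (cm) and turn(deg) to take TCP to target with tool x at world yaw"""
    s=r.get_state();T=R.from_quat(s["eef_rot"]).as_matrix()
    d=T.T@(np.array(target)-s["tool_pos"])*100
    y=np.degrees(np.arctan2(T[1,0],T[0,0]))
    t=0 if yawdeg is None else -(yawdeg-y)
    print("d",d.round(2),"turn",round((t+180)%360-180,1),"| tcp",s["tool_pos"].round(4),"yaw",round(y,1),"F",s["contact_force"].round(1),"M",s["moment"].round(2),"open",round(s["opening"]*88,1),"t",round(s["clock"],2),"q",s["q"].round(2), "tilt",T[:,2].round(3))
E
python3 - <<'E'
from h import *
print(a,O+a*.031)
G=O+a*.031
cmd(G+[0,0,.075],83+30);cmd(G,83)
E
```

```text
[-0.56930108  0.06990138  0.81915204] [0.47535167 0.19966694 0.17089371]
d [-28.18  38.48   0.38] turn -42.0 | tcp [0.203  0.5912 0.2497] yaw 71.0 F [ 0.5 -0.9 -0.2] M [ 0.01  0.06 -0.  ] open 88.5 t 1.25 q [-1.21  0.69 -0.19  1.57  0.16  0.9  -0.22] tilt [ 0.  0. -1.]
d [-28.18  38.48   7.88] turn -12.0 | tcp [0.203  0.5912 0.2497] yaw 71.0 F [ 0.5 -0.9 -0.2] M [ 0.01  0.06 -0.  ] open 88.5 t 1.25 q [-1.21  0.69 -0.19  1.57  0.16  0.9  -0.22] tilt [ 0.  0. -1.]
```

Request:
{"name": "send_rows", "arguments": {
  "series": [
    {"delta_pos": [-2, 2.7, -1], "turn": 2, "jaw": 0.1},
    {"delta_pos": [-4.2, 5.7, -1.5], "turn": 5, "jaw": 0.2},
    {"delta_pos": [-6.4, 8.7, -2], "turn": 8, "jaw": 0.3},
    {"delta_pos": [-8.6, 11.7, -2], "turn": 11, "jaw": 0.3},
    {"delta_pos": [-10.8, 14.7, -2], "turn": 14, "jaw": 0.3},
    {"delta_pos": [-13, 17.7, -2], "turn": 18, "jaw": 0.3},
    {"delta_pos": [-15.2, 20.7, -2], "turn": 18, "jaw": 0.3},
    {"delta_pos": [-17.4, 23.7, -2], "turn": 18, "jaw": 0.3}
  ],
  "force": 20
}}

```text
clock: 1.92
tool_pos: [0.3714, 0.3481, 0.27]
eef_rot: [0.895, 0.447, 0.0, -0.0]
contact_force: [0.8, -0.6, 0.1]
opening: 0.702
```

Run:
```python
from h import *
G=O+a*.031
cmd(G+[0,0,.075],53)
```

```text
d [-5.62 17.23  2.41] turn 0.1 | tcp [0.3714 0.3481 0.27  ] yaw 53.1 F [ 0.8 -0.6  0.1] M [-0.01 -0.03 -0.04] open 61.7 t 1.92 q [-0.75  0.51 -0.14  1.89  0.1   0.75 -0.02] tilt [ 0.001  0.    -1.   ]
```

Request:
{"name": "send_rows", "arguments": {
  "series": [
    {"delta_pos": [-1, 3.2, 0], "turn": 0, "jaw": 0.3},
    {"delta_pos": [-2.2, 6.8, 0], "turn": 0, "jaw": 0.3},
    {"delta_pos": [-3.4, 10.4, 0.5], "turn": 0, "jaw": 0.3},
    {"delta_pos": [-4.5, 13.8, 1], "turn": 0, "jaw": 0.3},
    {"delta_pos": [-5.2, 16, 1.8], "turn": 0, "jaw": 0.3},
    {"delta_pos": [-5.6, 17.2, 2.4], "turn": 0, "jaw": 0.3},
    {"delta_pos": [-5.6, 17.2, 2.4], "turn": 0, "jaw": 0.3}
  ]
}}

```text
clock: 2.5
tool_pos: [0.4754, 0.1983, 0.2447]
eef_rot: [0.896, 0.444, -0.001, 0.001]
contact_force: [0.3, 0.8, -0.3]
opening: 0.696
```

Run:
```python
from h import *
G=O+a*.031
for n in("top","scene"):
    im=vision.snapshot(n);c=proj(n,G).astype(int)
    cv2.imwrite(f"pics/{n}1c.png",cv2.resize(im[c[1]-60:c[1]+60,c[0]-60:c[0]+60],None,fx=4.5,fy=4.5,interpolation=cv2.INTER_CUBIC))
cmd(G,53)
```

```text
d [-0.15  0.33  7.48] turn 0.1 | tcp [0.4737 0.2028 0.2457] yaw 53.1 F [-0.3 -0.4 -0. ] M [ 0.04  0.03 -0.01] open 61.6 t 2.6 q [-0.4   0.55 -0.15  1.9   0.12  0.7   0.31] tilt [-0.001  0.001 -1.   ]
```

View pics/scene1c.png

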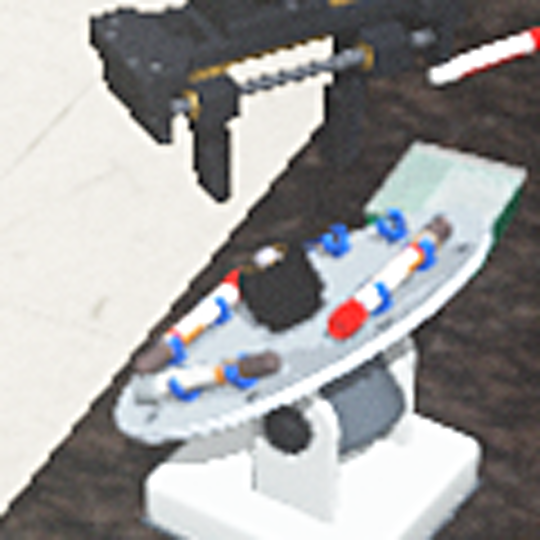

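View pics/top1c.png

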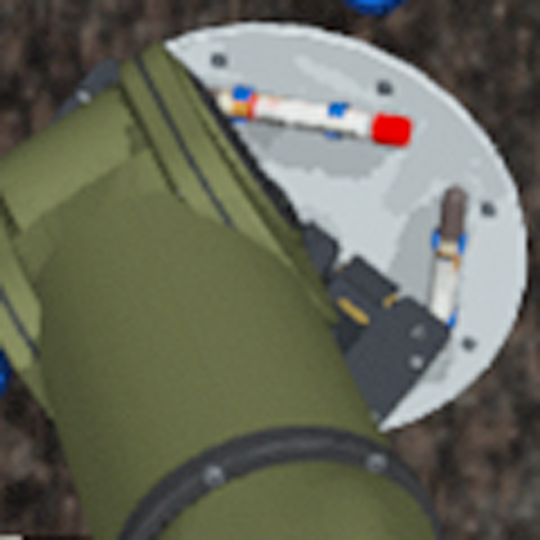

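Request:
{"name": "send_rows", "arguments": {
  "series": [
    {"delta_pos": [-0.1, 0.3, 1.5], "turn": 0, "jaw": 0.3},
    {"delta_pos": [-0.1, 0.3, 3], "turn": 0, "jaw": 0.3},
    {"delta_pos": [-0.1, 0.3, 4.5], "turn": 0, "jaw": 0.3},
    {"delta_pos": [-0.1, 0.3, 6], "turn": 0, "jaw": 0.3},
    {"delta_pos": [-0.1, 0.3, 7.2], "turn": 0, "jaw": 0.3},
    {"delta_pos": [-0.1, 0.3, 7.4], "turn": 0, "jaw": 0.3},
    {"delta_pos": [-0.1, 0.3, 7.4], "turn": 0, "jaw": 0.3}
  ]
}}

```text
clock: 3.18
tool_pos: [0.4749, 0.201, 0.1716]
eef_rot: [0.894, 0.448, -0.0, -0.001]
contact_force: [-0.2, -1.5, 0.0]
opening: 0.694
```

Run:
```python
from h import *
G=O+a*.031
for n in("scene",):
    im=vision.snapshot(n);c=proj(n,G).astype(int)
    cv2.imwrite(f"pics/{n}2c.png",cv2.resize(im[c[1]-60:c[1]+60,c[0]-60:c[0]+60],None,fx=4.5,fy=4.5,interpolation=cv2.INTER_CUBIC))
cmd(G,53)
```

```text
d [-0.1   0.04  0.13] turn 0.2 | tcp [0.4756 0.2007 0.1722] yaw 53.2 F [-0.3  0.2 -0.5] M [ 0.04 -0.04  0.01] open 61.3 t 3.23 q [-0.41  0.67 -0.12  1.97  0.15  0.51  0.29] tilt [-0.     0.001 -1.   ]
```

View pics/scene2c.png

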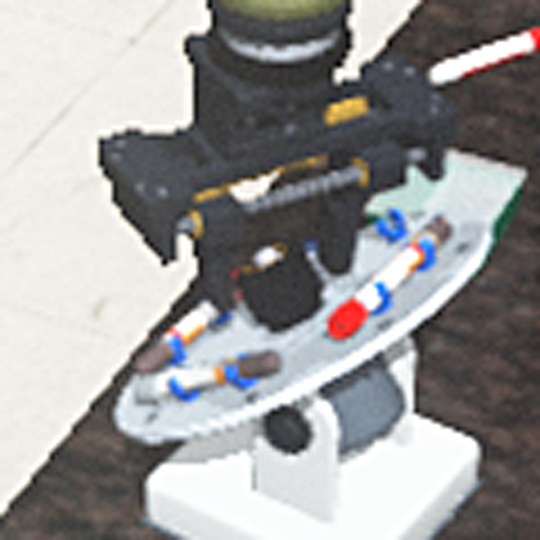

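Fingers straddle the nut, no contact. Close.

Request:
{"name": "send_rows", "arguments": {
  "series": [
    {"delta_pos": [0, 0, 0], "turn": 0, "jaw": 0.7},
    {"delta_pos": [0, 0, 0], "turn": 0, "jaw": 0.7},
    {"delta_pos": [0, 0, 0], "turn": 0, "jaw": 0.7},
    {"delta_pos": [0, 0, 0], "turn": 0, "jaw": 0.7}
  ],
  "force": 15
}}

```text
clock: 3.57
tool_pos: [0.4766, 0.1994, 0.1724]
eef_rot: [0.895, 0.447, 0.001, -0.0]
contact_force: [-0.2, 0.4, 1.8]
opening: 0.515
```

Request:
{"name": "send_rows", "arguments": {
  "series": [
    {"delta_pos": [0, 0, 0], "turn": -6, "jaw": 0.7},
    {"delta_pos": [0, 0, 0], "turn": -12, "jaw": 0.7},
    {"delta_pos": [0, 0, 0], "turn": -18, "jaw": 0.7},
    {"delta_pos": [0, 0, 0], "turn": -24, "jaw": 0.7}
  ]
}}

```text
clock: 3.9
tool_pos: [0.4772, 0.1989, 0.1726]
eef_rot: [0.781, 0.624, 0.001, 0.0]
contact_force: [0.4, 2.1, 2.7]
opening: 0.49
```

Run:
```python
from h import *
G=O+a*.031
cmd(G,113)
```

```text
d [ 0.03 -0.2   0.17] turn -35.8 | tcp [0.4772 0.1989 0.1726] yaw 77.2 F [0.4 2.1 2.7] M [ 0.01 -0.19 -0.26] open 43.1 t 3.9 q [-0.34  0.67 -0.24  1.97  0.3   0.54  0.57] tilt [ 0.002  0.001 -1.   ]
```

Request:
{"name": "send_rows", "arguments": {
  "series": [
    {"delta_pos": [0, 0, 0], "turn": -6, "jaw": 0.7},
    {"delta_pos": [0, 0, 0], "turn": -12, "jaw": 0.7},
    {"delta_pos": [0, 0, 0], "turn": -18, "jaw": 0.7},
    {"delta_pos": [0, 0, 0], "turn": -24, "jaw": 0.7},
    {"delta_pos": [0, 0, 0], "turn": -30, "jaw": 0.7},
    {"delta_pos": [0, 0, 0], "turn": -36, "jaw": 0.7}
  ]
}}

```text
clock: 4.4
tool_pos: [0.4772, 0.2004, 0.1727]
eef_rot: [0.55, 0.835, 0.002, 0.0]
contact_force: [-0.1, 2.4, 3.4]
opening: 0.504
```

Run:
```python
from h import *
G=O+a*.032
cmd(G,53)
for n in("scene","top"):
    im=vision.snapshot(n);c=proj(n,G).astype(int)
    cv2.imwrite(f"pics/{n}3c.png",cv2.resize(im[c[1]-60:c[1]+60,c[0]-60:c[0]+60],None,fx=4.5,fy=4.5,interpolation=cv2.INTER_CUBIC))
```

```text
d [ 0.04 -0.25  0.09] turn 60.2 | tcp [0.4772 0.2004 0.1727] yaw 113.2 F [-0.1  2.4  3.4] M [ 0.38 -0.04 -0.69] open 44.3 t 4.4 q [-0.23  0.69 -0.42  1.96  0.49  0.59  1.  ] tilt [ 0.002  0.003 -1.   ]
```

View pics/scene3c.png

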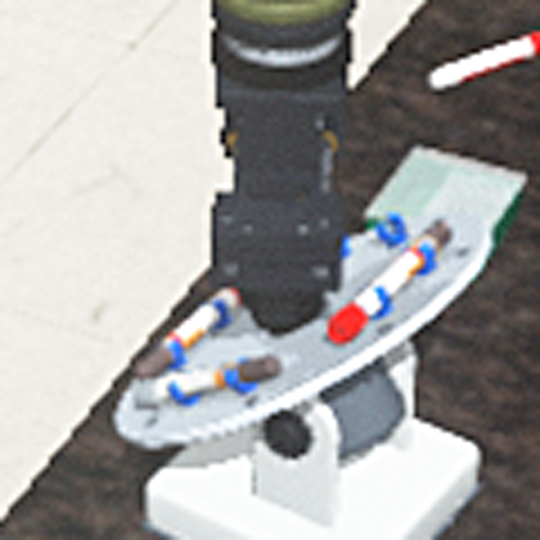

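Request:
{"name": "send_rows", "arguments": {
  "series": [
    {"delta_pos": [0, 0, 0], "turn": 0, "jaw": 0.36},
    {"delta_pos": [0, 0, 0], "turn": 0, "jaw": 0.36},
    {"delta_pos": [0, -0.1, 0], "turn": 7, "jaw": 0.36},
    {"delta_pos": [0, -0.2, 0], "turn": 14, "jaw": 0.36},
    {"delta_pos": [0, -0.2, 0], "turn": 21, "jaw": 0.36},
    {"delta_pos": [0, -0.2, 0], "turn": 28, "jaw": 0.36},
    {"delta_pos": [0, -0.2, 0], "turn": 35, "jaw": 0.36},
    {"delta_pos": [0, -0.2, 0], "turn": 42, "jaw": 0.36}
  ],
  "force": 20
}}

```text
clock: 5.17
tool_pos: [0.4738, 0.197, 0.1714]
eef_rot: [0.816, 0.578, -0.001, 0.0]
contact_force: [-0.5, -0.2, 0.2]
opening: 0.645
```

Run:
```python
from h import *
G=O+a*.033
cmd(G,53)
```

```text
d [ 0.28 -0.05 -0.11] turn 17.6 | tcp [0.4738 0.197  0.1714] yaw 70.6 F [-0.5 -0.2  0.2] M [-0.02 -0.03 -0.03] open 56.7 t 5.17 q [-0.36  0.67 -0.21  1.97  0.26  0.52  0.48] tilt [-0.001 -0.002 -1.   ]
```

Request:
{"name": "send_rows", "arguments": {
  "series": [
    {"delta_pos": [0.2, 0, -0.1], "turn": 7, "jaw": 0.36},
    {"delta_pos": [0.2, 0, -0.1], "turn": 14, "jaw": 0.36},
    {"delta_pos": [0.2, 0, -0.1], "turn": 18, "jaw": 0.5},
    {"delta_pos": [0.2, 0, -0.1], "turn": 18, "jaw": 0.7},
    {"delta_pos": [0.2, 0, -0.1], "turn": 18, "jaw": 0.7},
    {"delta_pos": [0.2, 0, -0.1], "turn": 18, "jaw": 0.7}
  ]
}}

```text
clock: 5.67
tool_pos: [0.4751, 0.1998, 0.1726]
eef_rot: [0.894, 0.447, -0.0, 0.0]
contact_force: [0.6, 0.6, -2.0]
opening: 0.516
```

Request:
{"name": "send_rows", "arguments": {
  "series": [
    {"delta_pos": [0, 0, 0], "turn": -7, "jaw": 0.7},
    {"delta_pos": [0, 0, 0], "turn": -14, "jaw": 0.7},
    {"delta_pos": [0, 0, 0], "turn": -21, "jaw": 0.7},
    {"delta_pos": [0, 0, -0.05], "turn": -28, "jaw": 0.7},
    {"delta_pos": [0, 0, -0.1], "turn": -35, "jaw": 0.7},
    {"delta_pos": [0, 0, -0.1], "turn": -42, "jaw": 0.7},
    {"delta_pos": [0, 0, -0.1], "turn": -49, "jaw": 0.7},
    {"delta_pos": [0, 0, -0.1], "turn": -56, "jaw": 0.7}
  ]
}}

```text
clock: 6.33
tool_pos: [0.4748, 0.1997, 0.1739]
eef_rot: [0.579, 0.815, -0.0, -0.0]
contact_force: [-1.4, 1.2, 3.1]
opening: 0.494
```

Run:
```python
from h import *
cmd(O+a*.034,53)
for n in("scene",):
    im=vision.snapshot(n);c=proj(n,O).astype(int)
    cv2.imwrite(f"pics/{n}4c.png",cv2.resize(im[c[1]-60:c[1]+60,c[0]-60:c[0]+60],None,fx=4.5,fy=4.5,interpolation=cv2.INTER_CUBIC))
```

```text
d [ 0.05 -0.1   0.05] turn 56.3 | tcp [0.4748 0.1997 0.1739] yaw 109.3 F [-1.4  1.2  3.1] M [-0.14  0.28 -0.86] open 43.5 t 6.33 q [-0.24  0.69 -0.41  1.96  0.47  0.59  0.95] tilt [-0.001  0.    -1.   ]
```

View pics/scene4c.png

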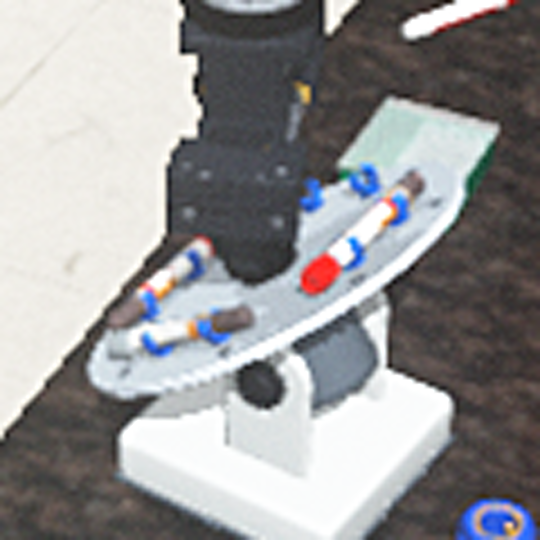

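```bash
cat >> h.py <<'E'
def bottom(im):
    """axial position of nut's lower dark edge seen in scene: sample along line parallel to stud axis"""
    g=cv2.cvtColor(im,cv2.COLOR_BGR2GRAY).astype(np.float32)
    b=SR[:,1];out=[]
    cam=np.linalg.inv(vision.camera_params("scene")["extrinsics"])[:3,3]
    v=cam-O;v-=a*(v@a);v/=np.linalg.norm(v)   # nut side facing camera
    for off in np.radians([-25,-12,0,12,25]):
        w=R.from_rotvec(a*off).apply(v)
        ss=np.arange(-.02,.03,.0005);q=np.array([proj("scene",O+w*.021+a*s) for s in ss],np.float32)
        p=cv2.remap(g,q[:,0][None],q[:,1][None],cv2.INTER_LINEAR)[0]
        # crossing from light (low s) to dark
        k=np.nonzero(p<90)[0];out.append(round(float(ss[k[0]]*1000),1) if len(k) else None)
    return out
E
python3 - <<'E'
from h import *
print(bottom(cv2.imread("pics/scene0.png")))
print(bottom(vision.snapshot("scene")))
E
```

```text
[5.5, 5.5, 5.5, 4.5, 6.0]
[5.5, 5.5, 5.5, 4.5, 5.5]
```

Request:
{"name": "send_rows", "arguments": {
  "series": [
    {"delta_pos": [0, 0, 0], "turn": 0, "jaw": 0.36},
    {"delta_pos": [0, 0, 0], "turn": 0, "jaw": 0.36},
    {"delta_pos": [0, -0.1, 0], "turn": 7, "jaw": 0.36},
    {"delta_pos": [0, -0.1, 0], "turn": 14, "jaw": 0.36},
    {"delta_pos": [0, -0.1, 0], "turn": 21, "jaw": 0.36},
    {"delta_pos": [0, -0.1, 0], "turn": 28, "jaw": 0.36},
    {"delta_pos": [0, -0.1, 0], "turn": 35, "jaw": 0.36},
    {"delta_pos": [0, -0.1, 0], "turn": 42, "jaw": 0.36}
  ],
  "force": 50
}}

```text
clock: 7.1
tool_pos: [0.4739, 0.1992, 0.1736]
eef_rot: [0.836, 0.549, -0.0, 0.0]
contact_force: [0.3, -0.5, -0.1]
opening: 0.64
```

Run:
```python
from h import *
G=O+a*.033
im=vision.snapshot("scene");cv2.imwrite("pics/scene5.png",im);print(bottom(im))
im0=cv2.imread("pics/scene0.png")
c=proj("scene",O+a*.02).astype(int)
z=lambda i:cv2.resize(i[c[1]-30:c[1]+30,c[0]-30:c[0]+30],None,fx=6.5,fy=6.5,interpolation=cv2.INTER_NEAREST)
cv2.imwrite("pics/cmp5.png",np.hstack([z(im0),z(im)]))
cmd(G,53)
```

```text
[6.0, 6.0, 6.5, 6.5, 6.5]
d [0.04 0.02 0.11] turn 13.3 | tcp [0.4738 0.1995 0.1737] yaw 66.3 F [ 0.   0.1 -0.3] M [0.04 0.03 0.01] open 56.4 t 7.15 q [-0.37  0.67 -0.19  1.97  0.24  0.53  0.43] tilt [-0.    -0.001 -1.   ]
```

View pics/cmp5.png

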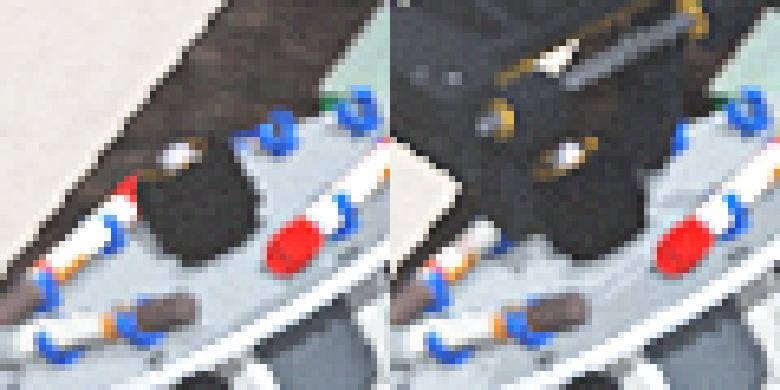

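Request:
{"name": "send_rows", "arguments": {
  "series": [
    {"delta_pos": [0.1, 0, 0], "turn": 7, "jaw": 0.36},
    {"delta_pos": [0.1, 0, 0], "turn": 13, "jaw": 0.45},
    {"delta_pos": [0.1, 0, 0], "turn": 13, "jaw": 0.7},
    {"delta_pos": [0.1, 0, 0], "turn": 13, "jaw": 0.7},
    {"delta_pos": [0.1, 0, 0], "turn": 13, "jaw": 0.7}
  ]
}}

```text
clock: 7.57
tool_pos: [0.4742, 0.2004, 0.1736]
eef_rot: [0.89, 0.456, -0.0, 0.0]
contact_force: [-0.8, -0.4, -0.6]
opening: 0.5
```

Request:
{"name": "send_rows", "arguments": {
  "series": [
    {"delta_pos": [0, 0, 0], "turn": -7, "jaw": 0.7},
    {"delta_pos": [0, 0, 0], "turn": -14, "jaw": 0.7},
    {"delta_pos": [0, 0, 0], "turn": -21, "jaw": 0.7},
    {"delta_pos": [0, 0, -0.05], "turn": -28, "jaw": 0.7},
    {"delta_pos": [0, 0, -0.1], "turn": -35, "jaw": 0.7},
    {"delta_pos": [0, 0, -0.1], "turn": -42, "jaw": 0.7},
    {"delta_pos": [0, 0, -0.1], "turn": -49, "jaw": 0.7},
    {"delta_pos": [0, 0, -0.1], "turn": -56, "jaw": 0.7}
  ]
}}

```text
clock: 8.23
tool_pos: [0.4728, 0.1991, 0.1748]
eef_rot: [0.573, 0.819, -0.002, -0.001]
contact_force: [-8.3, -0.3, 11.8]
opening: 0.478
```

Run:
```python
from h import *
cmd(O+a*.034,53)
```

```text
d [0.05 0.11 0.14] turn 57.0 | tcp [0.4728 0.1991 0.1748] yaw 110.0 F [-8.3 -0.3 11.8] M [-1.21  1.49 -2.08] open 42.1 t 8.23 q [-0.23  0.68 -0.41  1.96  0.47  0.59  0.96] tilt [-0.004 -0.002 -1.   ]
```

Request:
{"name": "send_rows", "arguments": {
  "series": [
    {"delta_pos": [0, 0, 0], "turn": 0, "jaw": 0.36},
    {"delta_pos": [0, 0, 0], "turn": 0, "jaw": 0.36},
    {"delta_pos": [0, 0, 0], "turn": 7, "jaw": 0.36},
    {"delta_pos": [0, 0, 0], "turn": 14, "jaw": 0.36},
    {"delta_pos": [0, 0, 0], "turn": 21, "jaw": 0.36},
    {"delta_pos": [0, 0, 0], "turn": 28, "jaw": 0.36},
    {"delta_pos": [0, 0, 0], "turn": 35, "jaw": 0.36},
    {"delta_pos": [0, 0, 0], "turn": 42, "jaw": 0.36}
  ]
}}

```text
clock: 8.9
tool_pos: [0.475, 0.2007, 0.1748]
eef_rot: [0.83, 0.557, 0.001, 0.0]
contact_force: [0.4, 0.2, -0.6]
opening: 0.635
```

Run:
```python
from h import *
G=O+a*.034
im=vision.snapshot("scene");cv2.imwrite("pics/scene6.png",im);print(bottom(im))
im0=cv2.imread("pics/scene5.png")
c=proj("scene",O+a*.02).astype(int)
z=lambda i:cv2.resize(i[c[1]-30:c[1]+30,c[0]-30:c[0]+30],None,fx=6.5,fy=6.5,interpolation=cv2.INTER_NEAREST)
cv2.imwrite("pics/cmp6.png",np.hstack([z(im0),z(im)]))
cmd(G,53)
```

```text
[7.0, 6.5, 7.5, 7.0, 7.5]
d [-0.15 -0.08  0.15] turn 14.5 | tcp [0.475  0.201  0.1749] yaw 67.5 F [0.6 0.1 0.5] M [-0.02  0.04  0.01] open 55.8 t 8.95 q [-0.36  0.66 -0.2   1.97  0.25  0.53  0.44] tilt [ 0.001  0.001 -1.   ]
```

View pics/cmp6.png

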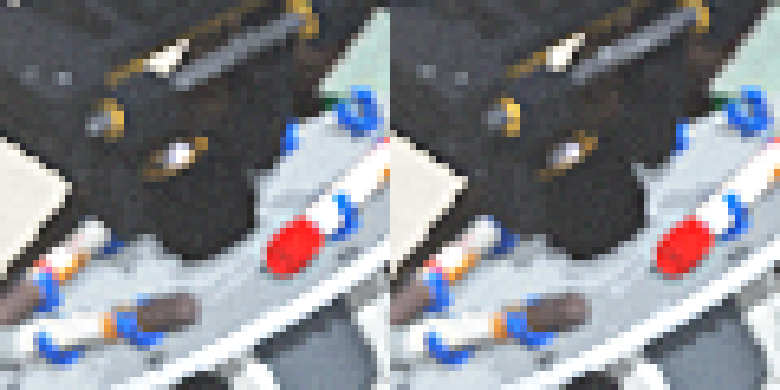

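Request:
{"name": "send_rows", "arguments": {
  "series": [
    {"delta_pos": [-0.1, -0.1, 0], "turn": 7, "jaw": 0.36},
    {"delta_pos": [-0.1, -0.1, 0], "turn": 14, "jaw": 0.36},
    {"delta_pos": [-0.1, -0.1, 0], "turn": 17, "jaw": 0.5},
    {"delta_pos": [-0.1, -0.1, 0], "turn": 17, "jaw": 0.7},
    {"delta_pos": [-0.1, -0.1, 0], "turn": 17, "jaw": 0.7},
    {"delta_pos": [-0.1, -0.1, 0], "turn": 17, "jaw": 0.7}
  ]
}}

```text
clock: 9.45
tool_pos: [0.4735, 0.2003, 0.1747]
eef_rot: [0.902, 0.432, 0.0, -0.0]
contact_force: [0.3, 1.2, -1.2]
opening: 0.5
```

Request:
{"name": "send_rows", "arguments": {
  "series": [
    {"delta_pos": [0, 0, 0], "turn": -7, "jaw": 0.7},
    {"delta_pos": [0, 0, 0], "turn": -14, "jaw": 0.7},
    {"delta_pos": [0, 0, -0.05], "turn": -21, "jaw": 0.7},
    {"delta_pos": [0, 0, -0.05], "turn": -28, "jaw": 0.7},
    {"delta_pos": [0, 0, -0.1], "turn": -35, "jaw": 0.7},
    {"delta_pos": [0, 0, -0.1], "turn": -42, "jaw": 0.7},
    {"delta_pos": [0, 0, -0.1], "turn": -49, "jaw": 0.7},
    {"delta_pos": [0, 0, -0.1], "turn": -56, "jaw": 0.7}
  ]
}}

```text
clock: 10.12
tool_pos: [0.471, 0.1988, 0.1761]
eef_rot: [0.594, 0.804, -0.002, -0.001]
contact_force: [-9.4, -0.3, 15.6]
opening: 0.477
```

Request:
{"name": "send_rows", "arguments": {
  "series": [
    {"delta_pos": [0, 0, 0], "turn": -6, "jaw": 0.7},
    {"delta_pos": [0, 0, 0], "turn": -6, "jaw": 0.36},
    {"delta_pos": [0, 0, 0], "turn": -6, "jaw": 0.36},
    {"delta_pos": [0, 0, 0], "turn": 1, "jaw": 0.36},
    {"delta_pos": [0, 0, 0], "turn": 8, "jaw": 0.36},
    {"delta_pos": [0, 0, 0], "turn": 15, "jaw": 0.36},
    {"delta_pos": [0, 0, 0], "turn": 22, "jaw": 0.36},
    {"delta_pos": [0, 0, 0], "turn": 29, "jaw": 0.36}
  ]
}}

```text
clock: 10.78
tool_pos: [0.4736, 0.2001, 0.1757]
eef_rot: [0.779, 0.628, 0.0, 0.0]
contact_force: [0.2, 0.4, 1.0]
opening: 0.639
```

Run:
```python
from h import *
G=O+a*.0355
im=vision.snapshot("scene");cv2.imwrite("pics/scene7.png",im);print(bottom(im))
cmd(G,50)
```

```text
[7.5, 7.5, 7.5, 7.5, 7.5]
d [-0.05 -0.07  0.12] turn 27.5 | tcp [0.4736 0.2004 0.1758] yaw 77.5 F [ 0.2  0.3 -0.2] M [ 0.02 -0.04  0.03] open 56.0 t 10.83 q [-0.33  0.67 -0.26  1.97  0.31  0.54  0.55] tilt [ 0.001  0.    -1.   ]
```

Request:
{"name": "send_rows", "arguments": {
  "series": [
    {"delta_pos": [0, -0.1, 0.1], "turn": 7, "jaw": 0.36},
    {"delta_pos": [0, -0.1, 0.1], "turn": 14, "jaw": 0.36},
    {"delta_pos": [0, -0.1, 0.1], "turn": 21, "jaw": 0.36},
    {"delta_pos": [0, -0.1, 0.1], "turn": 28, "jaw": 0.5},
    {"delta_pos": [0, -0.1, 0.1], "turn": 28, "jaw": 0.7},
    {"delta_pos": [0, -0.1, 0.1], "turn": 28, "jaw": 0.7},
    {"delta_pos": [0, -0.1, 0.1], "turn": 28, "jaw": 0.7}
  ]
}}

```text
clock: 11.42
tool_pos: [0.4727, 0.2007, 0.1747]
eef_rot: [0.905, 0.425, 0.001, -0.0]
contact_force: [1.1, 1.9, -1.0]
opening: 0.508
```

Request:
{"name": "send_rows", "arguments": {
  "series": [
    {"delta_pos": [-0.01, -0.02, -0.03], "turn": -7, "jaw": 0.7},
    {"delta_pos": [-0.02, -0.04, -0.06], "turn": -14, "jaw": 0.7},
    {"delta_pos": [-0.04, -0.06, -0.1], "turn": -21, "jaw": 0.7},
    {"delta_pos": [-0.05, -0.08, -0.14], "turn": -28, "jaw": 0.7},
    {"delta_pos": [-0.06, -0.1, -0.18], "turn": -35, "jaw": 0.7},
    {"delta_pos": [-0.08, -0.12, -0.22], "turn": -42, "jaw": 0.7},
    {"delta_pos": [-0.09, -0.14, -0.25], "turn": -49, "jaw": 0.7},
    {"delta_pos": [-0.1, -0.16, -0.28], "turn": -56, "jaw": 0.7}
  ]
}}

```text
clock: 12.08
tool_pos: [0.4665, 0.1979, 0.1772]
eef_rot: [0.601, 0.8, -0.005, -0.002]
contact_force: [-11.6, -1.5, 9.9]
opening: 0.471
```

Request:
{"name": "send_rows", "arguments": {
  "series": [
    {"delta_pos": [0, 0, 0], "turn": -6, "jaw": 0.7},
    {"delta_pos": [0, 0, 0], "turn": -6, "jaw": 0.36},
    {"delta_pos": [0, 0, 0], "turn": -6, "jaw": 0.36},
    {"delta_pos": [0, 0, 0], "turn": 1, "jaw": 0.36},
    {"delta_pos": [0, 0, 0], "turn": 8, "jaw": 0.36},
    {"delta_pos": [0, 0, 0], "turn": 15, "jaw": 0.36},
    {"delta_pos": [0, 0, 0], "turn": 22, "jaw": 0.36},
    {"delta_pos": [0, 0, 0], "turn": 29, "jaw": 0.36}
  ]
}}

```text
clock: 12.75
tool_pos: [0.471, 0.2006, 0.1776]
eef_rot: [0.784, 0.621, 0.001, 0.0]
contact_force: [-0.7, 0.4, -0.3]
opening: 0.64
```

Run:
```python
from h import *
G=O+a*.0365
im=vision.snapshot("scene");cv2.imwrite("pics/scene8.png",im);print(bottom(im))
c=proj("scene",O+a*.02).astype(int)
z=lambda i:cv2.resize(i[c[1]-30:c[1]+30,c[0]-30:c[0]+30],None,fx=6.5,fy=6.5,interpolation=cv2.INTER_NEAREST)
cv2.imwrite("pics/cmp8.png",np.hstack([z(cv2.imread("pics/scene0.png")),z(im)]))
cmd(G,50)
```

```text
[8.5, 8.5, 8.0, 8.5, 9.0]
d [-0.05  0.14  0.23] turn 26.5 | tcp [0.4709 0.2008 0.1777] yaw 76.5 F [ 1.   0.4 -0.1] M [ 0.04 -0.02 -0.01] open 56.4 t 12.8 q [-0.34  0.66 -0.25  1.97  0.3   0.54  0.53] tilt [ 0.001  0.001 -1.   ]
```

View pics/cmp8.png

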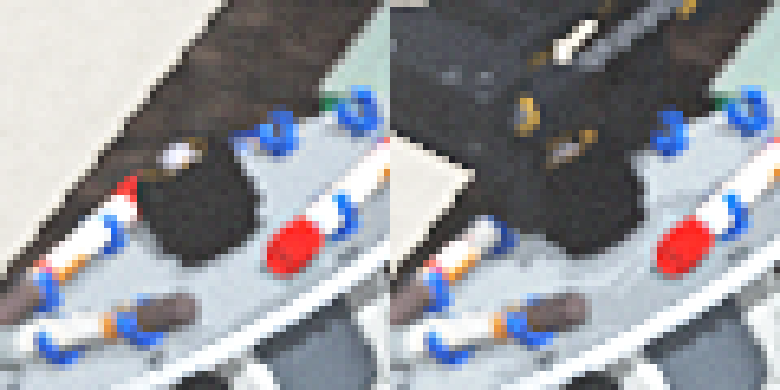

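Request:
{"name": "send_rows", "arguments": {
  "series": [
    {"delta_pos": [0, 0.1, 0.15], "turn": 7, "jaw": 0.36},
    {"delta_pos": [0, 0.1, 0.15], "turn": 14, "jaw": 0.36},
    {"delta_pos": [0, 0.1, 0.15], "turn": 21, "jaw": 0.36},
    {"delta_pos": [0, 0.1, 0.15], "turn": 28, "jaw": 0.5},
    {"delta_pos": [0, 0.1, 0.15], "turn": 30, "jaw": 0.7},
    {"delta_pos": [0, 0.1, 0.15], "turn": 30, "jaw": 0.7},
    {"delta_pos": [0, 0.1, 0.15], "turn": 30, "jaw": 0.7}
  ],
  "force": 60
}}

```text
clock: 13.38
tool_pos: [0.4721, 0.201, 0.1761]
eef_rot: [0.916, 0.401, 0.001, -0.0]
contact_force: [0.8, 2.0, -1.4]
opening: 0.504
```

Request:
{"name": "send_rows", "arguments": {
  "series": [
    {"delta_pos": [-0.01, -0.02, -0.03], "turn": -7, "jaw": 0.7},
    {"delta_pos": [-0.02, -0.04, -0.06], "turn": -14, "jaw": 0.7},
    {"delta_pos": [-0.04, -0.06, -0.1], "turn": -21, "jaw": 0.7},
    {"delta_pos": [-0.05, -0.08, -0.14], "turn": -28, "jaw": 0.7},
    {"delta_pos": [-0.06, -0.1, -0.18], "turn": -35, "jaw": 0.7},
    {"delta_pos": [-0.08, -0.12, -0.22], "turn": -42, "jaw": 0.7},
    {"delta_pos": [-0.09, -0.14, -0.25], "turn": -49, "jaw": 0.7},
    {"delta_pos": [-0.1, -0.16, -0.28], "turn": -56, "jaw": 0.7}
  ]
}}

```text
clock: 14.05
tool_pos: [0.4665, 0.1983, 0.1785]
eef_rot: [0.621, 0.783, -0.004, -0.001]
contact_force: [-10.0, -0.3, 10.2]
opening: 0.467
```

Request:
{"name": "send_rows", "arguments": {
  "series": [
    {"delta_pos": [0, 0, 0], "turn": -6, "jaw": 0.7},
    {"delta_pos": [0, 0, 0], "turn": -6, "jaw": 0.36},
    {"delta_pos": [0, 0, 0], "turn": -6, "jaw": 0.36},
    {"delta_pos": [0, 0, 0], "turn": 1, "jaw": 0.36},
    {"delta_pos": [0, 0, 0], "turn": 8, "jaw": 0.36},
    {"delta_pos": [0, 0, 0], "turn": 15, "jaw": 0.36},
    {"delta_pos": [0, 0, 0], "turn": 22, "jaw": 0.36},
    {"delta_pos": [0, 0, 0], "turn": 29, "jaw": 0.36}
  ]
}}

```text
clock: 14.72
tool_pos: [0.47, 0.2005, 0.1789]
eef_rot: [0.8, 0.6, 0.0, 0.0]
contact_force: [-0.4, -0.5, -0.4]
opening: 0.639
```

Run:
```python
from h import *
G=O+a*.0375
im=vision.snapshot("scene");cv2.imwrite("pics/scene9.png",im);print(bottom(im))
cmd(G,50)
```

```text
[9.0, 10.0, 9.5, 10.5, 10.0]
d [-0.02  0.18  0.27] turn 23.5 | tcp [0.4699 0.2008 0.179 ] yaw 73.5 F [-0.3  0.9 -0.4] M [ 0.03 -0.02 -0.05] open 56.5 t 14.77 q [-0.34  0.66 -0.24  1.98  0.29  0.54  0.49] tilt [ 0.001  0.    -1.   ]
```

Request:
{"name": "send_rows", "arguments": {
  "series": [
    {"delta_pos": [0, 0.1, 0.15], "turn": 7, "jaw": 0.36},
    {"delta_pos": [0, 0.1, 0.15], "turn": 14, "jaw": 0.36},
    {"delta_pos": [0, 0.1, 0.15], "turn": 21, "jaw": 0.36},
    {"delta_pos": [0, 0.1, 0.15], "turn": 26, "jaw": 0.5},
    {"delta_pos": [0, 0.1, 0.15], "turn": 26, "jaw": 0.7},
    {"delta_pos": [0, 0.1, 0.15], "turn": 26, "jaw": 0.7},
    {"delta_pos": [0, 0.1, 0.15], "turn": 26, "jaw": 0.7}
  ]
}}

```text
clock: 15.35
tool_pos: [0.4713, 0.201, 0.1775]
eef_rot: [0.912, 0.409, 0.001, -0.0]
contact_force: [2.1, 1.8, -1.3]
opening: 0.499
```

Request:
{"name": "send_rows", "arguments": {
  "series": [
    {"delta_pos": [-0.01, -0.02, -0.03], "turn": -7, "jaw": 0.7},
    {"delta_pos": [-0.02, -0.04, -0.06], "turn": -14, "jaw": 0.7},
    {"delta_pos": [-0.04, -0.06, -0.1], "turn": -21, "jaw": 0.7},
    {"delta_pos": [-0.05, -0.08, -0.14], "turn": -28, "jaw": 0.7},
    {"delta_pos": [-0.06, -0.1, -0.18], "turn": -35, "jaw": 0.7},
    {"delta_pos": [-0.08, -0.12, -0.22], "turn": -42, "jaw": 0.7},
    {"delta_pos": [-0.09, -0.14, -0.25], "turn": -49, "jaw": 0.7},
    {"delta_pos": [-0.1, -0.16, -0.28], "turn": -56, "jaw": 0.7}
  ]
}}

```text
clock: 16.02
tool_pos: [0.468, 0.1987, 0.1797]
eef_rot: [0.615, 0.789, -0.002, -0.0]
contact_force: [1.3, 0.3, -4.8]
opening: 0.469
```

Request:
{"name": "send_rows", "arguments": {
  "series": [
    {"delta_pos": [0, 0, 0], "turn": -6, "jaw": 0.7},
    {"delta_pos": [0, 0, 0], "turn": -6, "jaw": 0.36},
    {"delta_pos": [0, 0, 0], "turn": -6, "jaw": 0.36},
    {"delta_pos": [0, 0, 0], "turn": 1, "jaw": 0.36},
    {"delta_pos": [0, 0, 0], "turn": 8, "jaw": 0.36},
    {"delta_pos": [0, 0, 0], "turn": 15, "jaw": 0.36},
    {"delta_pos": [0, 0, 0], "turn": 22, "jaw": 0.36},
    {"delta_pos": [0, 0, 0], "turn": 29, "jaw": 0.36}
  ]
}}

```text
clock: 16.68
tool_pos: [0.4684, 0.2011, 0.1802]
eef_rot: [0.795, 0.607, 0.0, -0.0]
contact_force: [-0.4, -0.1, 0.0]
opening: 0.641
```

Run:
```python
from h import *
G=O+a*.0387
im=vision.snapshot("scene");cv2.imwrite("pics/scene10.png",im);print(bottom(im))
cmd(G,50)
```

```text
[9.0, 10.5, 11.5, 10.5, 11.0]
d [-0.04  0.28  0.31] turn 24.4 | tcp [0.4684 0.2013 0.1803] yaw 74.4 F [ 0.4 -1.  -0.7] M [ 0.05 -0.04  0.02] open 56.4 t 16.73 q [-0.34  0.65 -0.25  1.98  0.3   0.54  0.5 ] tilt [ 0.001  0.    -1.   ]
```

Request:
{"name": "send_rows", "arguments": {
  "series": [
    {"delta_pos": [0, 0.2, 0.15], "turn": 7, "jaw": 0.36},
    {"delta_pos": [0, 0.2, 0.15], "turn": 14, "jaw": 0.36},
    {"delta_pos": [0, 0.2, 0.15], "turn": 21, "jaw": 0.36},
    {"delta_pos": [0, 0.2, 0.15], "turn": 27, "jaw": 0.5},
    {"delta_pos": [0, 0.2, 0.15], "turn": 27, "jaw": 0.7},
    {"delta_pos": [0, 0.2, 0.15], "turn": 27, "jaw": 0.7},
    {"delta_pos": [0, 0.2, 0.15], "turn": 27, "jaw": 0.7}
  ]
}}

```text
clock: 17.32
tool_pos: [0.4707, 0.2009, 0.1787]
eef_rot: [0.913, 0.409, 0.001, -0.0]
contact_force: [0.4, 1.1, -0.8]
opening: 0.496
```

Request:
{"name": "send_rows", "arguments": {
  "series": [
    {"delta_pos": [-0.01, -0.02, -0.03], "turn": -7, "jaw": 0.7},
    {"delta_pos": [-0.02, -0.04, -0.06], "turn": -14, "jaw": 0.7},
    {"delta_pos": [-0.04, -0.06, -0.1], "turn": -21, "jaw": 0.7},
    {"delta_pos": [-0.05, -0.08, -0.14], "turn": -28, "jaw": 0.7},
    {"delta_pos": [-0.06, -0.1, -0.18], "turn": -35, "jaw": 0.7},
    {"delta_pos": [-0.08, -0.12, -0.22], "turn": -42, "jaw": 0.7},
    {"delta_pos": [-0.09, -0.14, -0.25], "turn": -49, "jaw": 0.7},
    {"delta_pos": [-0.1, -0.16, -0.28], "turn": -56, "jaw": 0.7}
  ]
}}

```text
clock: 17.98
tool_pos: [0.4687, 0.1989, 0.1811]
eef_rot: [0.615, 0.788, -0.001, -0.0]
contact_force: [-1.5, 0.5, 0.3]
opening: 0.468
```

Request:
{"name": "send_rows", "arguments": {
  "series": [
    {"delta_pos": [0, 0, 0], "turn": -6, "jaw": 0.7},
    {"delta_pos": [0, 0, 0], "turn": -6, "jaw": 0.36},
    {"delta_pos": [0, 0, 0], "turn": -6, "jaw": 0.36},
    {"delta_pos": [0, 0, 0], "turn": 1, "jaw": 0.36},
    {"delta_pos": [0, 0, 0], "turn": 8, "jaw": 0.36},
    {"delta_pos": [0, 0, 0], "turn": 15, "jaw": 0.36},
    {"delta_pos": [0, 0, 0], "turn": 22, "jaw": 0.36},
    {"delta_pos": [0, 0, 0], "turn": 29, "jaw": 0.36}
  ]
}}

```text
clock: 18.65
tool_pos: [0.4688, 0.2006, 0.1815]
eef_rot: [0.795, 0.607, 0.0, 0.0]
contact_force: [0.3, -0.4, 0.3]
opening: 0.641
```

Run:
```python
from h import *
G=O+a*.04
im=vision.snapshot("scene");cv2.imwrite("pics/scene11.png",im);print(bottom(im))
c=proj("scene",O+a*.02).astype(int)
z=lambda i:cv2.resize(i[c[1]-30:c[1]+30,c[0]-30:c[0]+30],None,fx=6.5,fy=6.5,interpolation=cv2.INTER_NEAREST)
cv2.imwrite("pics/cmp11.png",np.hstack([z(cv2.imread("pics/scene0.png")),z(im)]))
cmd(G,50)
```

```text
[11.0, 12.0, 11.5, 12.5, 11.5]
d [-0.02  0.16  0.33] turn 24.5 | tcp [0.4688 0.2009 0.1816] yaw 74.5 F [-0.5  0.5  1.1] M [ 0.07 -0.02  0.01] open 56.2 t 18.7 q [-0.33  0.65 -0.26  1.98  0.3   0.55  0.5 ] tilt [ 0.001  0.    -1.   ]
```

View pics/cmp11.png

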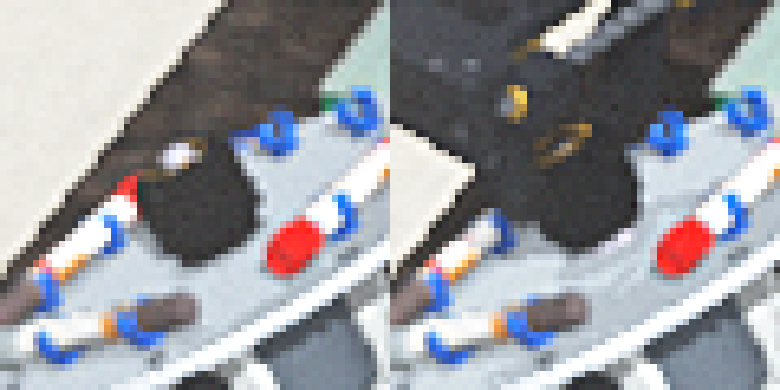

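The nut has risen about 6 mm (its bore is now empty at the top, ring at crop (563,145)). Continuing.

Request:
{"name": "send_rows", "arguments": {
  "series": [
    {"delta_pos": [0, 0.1, 0.15], "turn": 7, "jaw": 0.36},
    {"delta_pos": [0, 0.1, 0.15], "turn": 14, "jaw": 0.36},
    {"delta_pos": [0, 0.1, 0.15], "turn": 21, "jaw": 0.36},
    {"delta_pos": [0, 0.1, 0.15], "turn": 27, "jaw": 0.5},
    {"delta_pos": [0, 0.1, 0.15], "turn": 27, "jaw": 0.7},
    {"delta_pos": [0, 0.1, 0.15], "turn": 27, "jaw": 0.7},
    {"delta_pos": [0, 0.1, 0.15], "turn": 27, "jaw": 0.7}
  ]
}}

```text
clock: 19.28
tool_pos: [0.4701, 0.2009, 0.18]
eef_rot: [0.912, 0.409, 0.001, -0.0]
contact_force: [1.4, 2.3, -1.7]
opening: 0.499
```

Request:
{"name": "send_rows", "arguments": {
  "series": [
    {"delta_pos": [-0.01, -0.02, -0.03], "turn": -7, "jaw": 0.7},
    {"delta_pos": [-0.02, -0.04, -0.06], "turn": -14, "jaw": 0.7},
    {"delta_pos": [-0.04, -0.06, -0.1], "turn": -21, "jaw": 0.7},
    {"delta_pos": [-0.05, -0.08, -0.14], "turn": -28, "jaw": 0.7},
    {"delta_pos": [-0.06, -0.1, -0.18], "turn": -35, "jaw": 0.7},
    {"delta_pos": [-0.08, -0.12, -0.22], "turn": -42, "jaw": 0.7},
    {"delta_pos": [-0.09, -0.14, -0.25], "turn": -49, "jaw": 0.7},
    {"delta_pos": [-0.1, -0.16, -0.28], "turn": -56, "jaw": 0.7}
  ]
}}

```text
clock: 19.95
tool_pos: [0.4656, 0.1983, 0.1826]
eef_rot: [0.615, 0.789, -0.003, -0.001]
contact_force: [-8.2, -1.0, 9.0]
opening: 0.466
```

Request:
{"name": "send_rows", "arguments": {
  "series": [
    {"delta_pos": [0, 0, 0], "turn": -6, "jaw": 0.7},
    {"delta_pos": [0, 0, 0], "turn": -6, "jaw": 0.36},
    {"delta_pos": [0, 0, 0], "turn": -6, "jaw": 0.36},
    {"delta_pos": [0, 0, 0], "turn": 1, "jaw": 0.36},
    {"delta_pos": [0, 0, 0], "turn": 8, "jaw": 0.36},
    {"delta_pos": [0, 0, 0], "turn": 15, "jaw": 0.36},
    {"delta_pos": [0, 0, 0], "turn": 22, "jaw": 0.36},
    {"delta_pos": [0, 0, 0], "turn": 29, "jaw": 0.36}
  ]
}}

```text
clock: 20.62
tool_pos: [0.4681, 0.2005, 0.1828]
eef_rot: [0.794, 0.607, 0.0, 0.0]
contact_force: [0.0, -0.9, 0.7]
opening: 0.642
```

Run:
```python
from h import *
G=O+a*.041
im=vision.snapshot("scene");cv2.imwrite("pics/scene12.png",im);print(bottom(im))
cmd(G,50)
```

```text
[11.5, 12.0, 12.5, 12.5, 12.0]
d [0.   0.16 0.37] turn 24.5 | tcp [0.4681 0.2008 0.1828] yaw 74.5 F [-0.   0.9 -0.8] M [-0.03  0.   -0.  ] open 56.3 t 20.67 q [-0.33  0.65 -0.26  1.98  0.3   0.55  0.5 ] tilt [ 0.001  0.    -1.   ]
```

Request:
{"name": "send_rows", "arguments": {
  "series": [
    {"delta_pos": [0, 0.2, 0.3], "turn": 7, "jaw": 0.36},
    {"delta_pos": [0, 0.2, 0.3], "turn": 14, "jaw": 0.36},
    {"delta_pos": [0, 0.2, 0.3], "turn": 21, "jaw": 0.36},
    {"delta_pos": [0, 0.2, 0.3], "turn": 28, "jaw": 0.5},
    {"delta_pos": [0, 0.2, 0.3], "turn": 29, "jaw": 0.7},
    {"delta_pos": [0, 0.2, 0.3], "turn": 29, "jaw": 0.7},
    {"delta_pos": [0, 0.2, 0.3], "turn": 29, "jaw": 0.7}
  ]
}}

```text
clock: 21.25
tool_pos: [0.4703, 0.2007, 0.1798]
eef_rot: [0.919, 0.393, 0.001, -0.0]
contact_force: [1.4, 1.9, -1.5]
opening: 0.499
```

Request:
{"name": "send_rows", "arguments": {
  "series": [
    {"delta_pos": [-0.01, -0.02, -0.03], "turn": -7, "jaw": 0.7},
    {"delta_pos": [-0.02, -0.04, -0.06], "turn": -14, "jaw": 0.7},
    {"delta_pos": [-0.04, -0.06, -0.1], "turn": -21, "jaw": 0.7},
    {"delta_pos": [-0.05, -0.08, -0.14], "turn": -28, "jaw": 0.7},
    {"delta_pos": [-0.06, -0.1, -0.18], "turn": -35, "jaw": 0.7},
    {"delta_pos": [-0.08, -0.12, -0.22], "turn": -42, "jaw": 0.7},
    {"delta_pos": [-0.09, -0.14, -0.25], "turn": -49, "jaw": 0.7},
    {"delta_pos": [-0.1, -0.16, -0.28], "turn": -56, "jaw": 0.7}
  ]
}}

```text
clock: 21.92
tool_pos: [0.4651, 0.1983, 0.1824]
eef_rot: [0.628, 0.778, -0.003, -0.001]
contact_force: [-10.2, -0.4, 9.5]
opening: 0.464
```

Request:
{"name": "send_rows", "arguments": {
  "series": [
    {"delta_pos": [0, 0, 0], "turn": -6, "jaw": 0.7},
    {"delta_pos": [0, 0, 0], "turn": -6, "jaw": 0.36},
    {"delta_pos": [0, 0, 0], "turn": -6, "jaw": 0.36},
    {"delta_pos": [0, 0, 0], "turn": 1, "jaw": 0.36},
    {"delta_pos": [0, 0, 0], "turn": 8, "jaw": 0.36},
    {"delta_pos": [0, 0, 0], "turn": 15, "jaw": 0.36},
    {"delta_pos": [0, 0, 0], "turn": 22, "jaw": 0.36},
    {"delta_pos": [0, 0, 0], "turn": 29, "jaw": 0.36}
  ]
}}

```text
clock: 22.58
tool_pos: [0.4683, 0.2003, 0.1825]
eef_rot: [0.805, 0.593, 0.0, 0.0]
contact_force: [-1.0, 0.1, 0.4]
opening: 0.64
```

Run:
```python
from h import *
G=O+a*.041
im=vision.snapshot("scene");cv2.imwrite("pics/scene13.png",im);print(bottom(im))
cmd(G,50)
```

```text
[12.0, 12.5, 13.0, 13.5, 14.0]
d [0.02 0.14 0.35] turn 22.5 | tcp [0.4683 0.2006 0.1826] yaw 72.5 F [ 0.6 -0.2 -0.2] M [ 0.06 -0.02  0.04] open 56.2 t 22.63 q [-0.34  0.65 -0.26  1.98  0.3   0.55  0.47] tilt [ 0.001  0.    -1.   ]
```

Request:
{"name": "send_rows", "arguments": {
  "series": [
    {"delta_pos": [0, 0.1, 0.2], "turn": 7, "jaw": 0.36},
    {"delta_pos": [0, 0.1, 0.2], "turn": 14, "jaw": 0.36},
    {"delta_pos": [0, 0.1, 0.2], "turn": 21, "jaw": 0.36},
    {"delta_pos": [0, 0.1, 0.2], "turn": 27, "jaw": 0.5},
    {"delta_pos": [0, 0.1, 0.2], "turn": 27, "jaw": 0.7},
    {"delta_pos": [0, 0.1, 0.2], "turn": 27, "jaw": 0.7},
    {"delta_pos": [0, 0.1, 0.2], "turn": 27, "jaw": 0.7}
  ]
}}

```text
clock: 23.22
tool_pos: [0.4695, 0.2008, 0.1806]
eef_rot: [0.919, 0.393, 0.001, -0.0]
contact_force: [1.9, 1.6, -0.0]
opening: 0.508
```

Request:
{"name": "send_rows", "arguments": {
  "series": [
    {"delta_pos": [-0.01, -0.02, -0.03], "turn": -7, "jaw": 0.7},
    {"delta_pos": [-0.02, -0.04, -0.06], "turn": -14, "jaw": 0.7},
    {"delta_pos": [-0.04, -0.06, -0.1], "turn": -21, "jaw": 0.7},
    {"delta_pos": [-0.05, -0.08, -0.14], "turn": -28, "jaw": 0.7},
    {"delta_pos": [-0.06, -0.1, -0.18], "turn": -35, "jaw": 0.7},
    {"delta_pos": [-0.08, -0.12, -0.22], "turn": -42, "jaw": 0.7},
    {"delta_pos": [-0.09, -0.14, -0.25], "turn": -49, "jaw": 0.7},
    {"delta_pos": [-0.1, -0.16, -0.28], "turn": -56, "jaw": 0.7}
  ]
}}

```text
clock: 23.88
tool_pos: [0.4644, 0.1981, 0.1833]
eef_rot: [0.628, 0.778, -0.003, -0.001]
contact_force: [-8.2, -0.8, 10.4]
opening: 0.468
```

Request:
{"name": "send_rows", "arguments": {
  "series": [
    {"delta_pos": [0, 0, 0], "turn": -6, "jaw": 0.7},
    {"delta_pos": [0, 0, 0], "turn": -6, "jaw": 0.36},
    {"delta_pos": [0, 0, 0], "turn": -6, "jaw": 0.36},
    {"delta_pos": [0, 0, 0], "turn": 1, "jaw": 0.36},
    {"delta_pos": [0, 0, 0], "turn": 8, "jaw": 0.36},
    {"delta_pos": [0, 0, 0], "turn": 15, "jaw": 0.36},
    {"delta_pos": [0, 0, 0], "turn": 22, "jaw": 0.36},
    {"delta_pos": [0, 0, 0], "turn": 29, "jaw": 0.36}
  ]
}}

```text
clock: 24.55
tool_pos: [0.4672, 0.2004, 0.1833]
eef_rot: [0.805, 0.593, 0.0, 0.0]
contact_force: [0.2, -0.3, -0.4]
opening: 0.637
```

Run:
```python
from h import *
G=O+a*.041
im=vision.snapshot("scene");cv2.imwrite("pics/scene14.png",im);print(bottom(im))
c=proj("scene",O+a*.02).astype(int)
z=lambda i:cv2.resize(i[c[1]-30:c[1]+30,c[0]-30:c[0]+30],None,fx=6.5,fy=6.5,interpolation=cv2.INTER_NEAREST)
cv2.imwrite("pics/cmp14.png",np.hstack([z(cv2.imread("pics/scene0.png")),z(im)]))
cmd(G,50)
```

```text
[14.0, 14.5, 14.0, 15.5, 14.5]
d [0.05 0.24 0.43] turn 22.5 | tcp [0.4672 0.2006 0.1834] yaw 72.5 F [-0.2  0.2  0.2] M [0.   0.   0.02] open 56.3 t 24.6 q [-0.33  0.65 -0.26  1.98  0.3   0.55  0.46] tilt [ 0.001  0.    -1.   ]
```

View pics/cmp14.png

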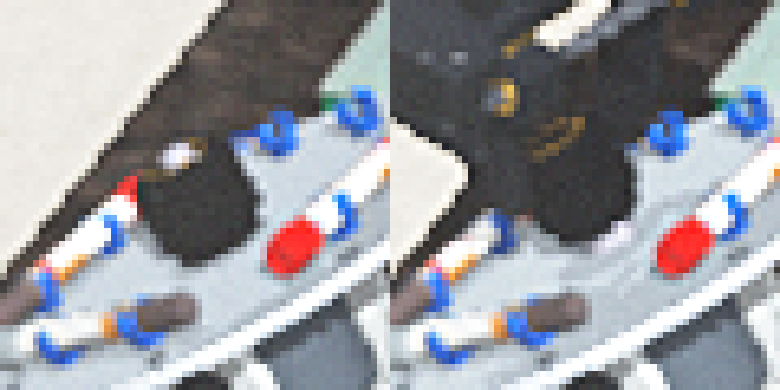

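Request:
{"name": "send_rows", "arguments": {
  "series": [
    {"delta_pos": [0, 0.2, 0.2], "turn": 7, "jaw": 0.36},
    {"delta_pos": [0, 0.2, 0.2], "turn": 14, "jaw": 0.36},
    {"delta_pos": [0, 0.2, 0.2], "turn": 21, "jaw": 0.36},
    {"delta_pos": [0, 0.2, 0.2], "turn": 27, "jaw": 0.5},
    {"delta_pos": [0, 0.2, 0.2], "turn": 27, "jaw": 0.7},
    {"delta_pos": [0, 0.2, 0.2], "turn": 27, "jaw": 0.7},
    {"delta_pos": [0, 0.2, 0.2], "turn": 27, "jaw": 0.7}
  ]
}}

```text
clock: 25.18
tool_pos: [0.4695, 0.2005, 0.1814]
eef_rot: [0.919, 0.393, 0.001, -0.0]
contact_force: [2.0, 1.2, -1.3]
opening: 0.507
```

Request:
{"name": "send_rows", "arguments": {
  "series": [
    {"delta_pos": [-0.01, -0.02, -0.03], "turn": -7, "jaw": 0.7},
    {"delta_pos": [-0.02, -0.04, -0.06], "turn": -14, "jaw": 0.7},
    {"delta_pos": [-0.04, -0.06, -0.1], "turn": -21, "jaw": 0.7},
    {"delta_pos": [-0.05, -0.08, -0.14], "turn": -28, "jaw": 0.7},
    {"delta_pos": [-0.06, -0.1, -0.18], "turn": -35, "jaw": 0.7},
    {"delta_pos": [-0.08, -0.12, -0.22], "turn": -42, "jaw": 0.7},
    {"delta_pos": [-0.09, -0.14, -0.25], "turn": -49, "jaw": 0.7},
    {"delta_pos": [-0.1, -0.16, -0.28], "turn": -56, "jaw": 0.7}
  ]
}}

```text
clock: 25.85
tool_pos: [0.4658, 0.1985, 0.1842]
eef_rot: [0.628, 0.778, -0.002, -0.0]
contact_force: [-1.3, 0.2, -0.3]
opening: 0.471
```

Request:
{"name": "send_rows", "arguments": {
  "series": [
    {"delta_pos": [0, 0, 0], "turn": 0, "jaw": 0.36},
    {"delta_pos": [0, 0, 0], "turn": 0, "jaw": 0.36},
    {"delta_pos": [0, 0, 0], "turn": 7, "jaw": 0.36},
    {"delta_pos": [0, 0, 0], "turn": 14, "jaw": 0.36},
    {"delta_pos": [0, 0, 0], "turn": 21, "jaw": 0.36},
    {"delta_pos": [0, 0, 0], "turn": 23, "jaw": 0.36}
  ]
}}

```text
clock: 26.35
tool_pos: [0.4672, 0.2005, 0.1842]
eef_rot: [0.773, 0.635, 0.0, 0.0]
contact_force: [-0.3, -0.1, -0.8]
opening: 0.639
```

Run:
```python
from h import *
G=O+a*.039
im=vision.snapshot("scene");cv2.imwrite("pics/scene15.png",im);print(bottom(im))
c=proj("scene",O+a*.02).astype(int)
z=lambda i:cv2.resize(i[c[1]-30:c[1]+30,c[0]-30:c[0]+30],None,fx=6.5,fy=6.5,interpolation=cv2.INTER_NEAREST)
cv2.imwrite("pics/cmp15.png",np.hstack([z(cv2.imread("pics/scene0.png")),z(im)]))
cmd(G,83)
```

```text
[15.5, 15.5, 15.5, 16.0, 16.5]
d [0.04 0.37 0.67] turn -4.1 | tcp [0.4671 0.2005 0.1842] yaw 78.9 F [0.1 0.3 0.2] M [-0.02  0.    0.02] open 56.0 t 26.4 q [-0.31  0.65 -0.29  1.98  0.34  0.56  0.54] tilt [ 0.001 -0.    -1.   ]
```

View pics/cmp15.png

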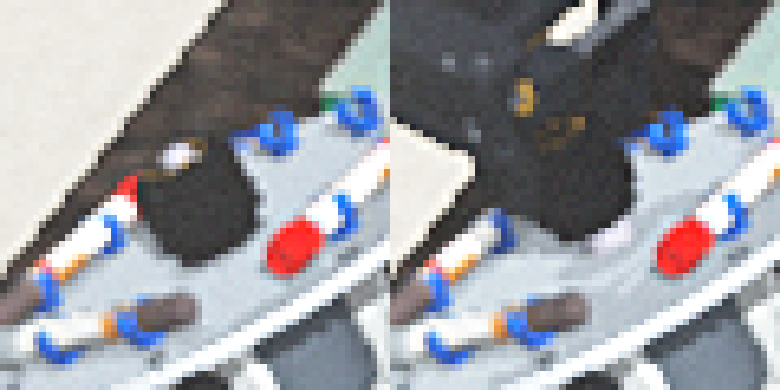

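Request:
{"name": "send_rows", "arguments": {
  "series": [
    {"delta_pos": [0, 0.2, 0.3], "turn": -4, "jaw": 0.36},
    {"delta_pos": [0, 0.3, 0.6], "turn": -4, "jaw": 0.36},
    {"delta_pos": [0, 0.3, 0.6], "turn": -4, "jaw": 0.5},
    {"delta_pos": [0, 0.3, 0.6], "turn": -4, "jaw": 0.7},
    {"delta_pos": [0, 0.3, 0.6], "turn": -4, "jaw": 0.7},
    {"delta_pos": [0, 0.3, 0.6], "turn": -4, "jaw": 0.7},
    {"delta_pos": [0, 0.3, 0.6], "turn": -4, "jaw": 0.7}
  ],
  "force": 30
}}

```text
clock: 26.98
tool_pos: [0.47, 0.2003, 0.1782]
eef_rot: [0.749, 0.663, 0.0, -0.0]
contact_force: [0.5, 2.6, -1.3]
opening: 0.47
```

Request:
{"name": "send_rows", "arguments": {
  "series": [
    {"delta_pos": [0, -0.11, -0.16], "turn": 0, "jaw": 0.7},
    {"delta_pos": [0, -0.23, -0.33], "turn": 0, "jaw": 0.7},
    {"delta_pos": [0, -0.34, -0.49], "turn": 0, "jaw": 0.7},
    {"delta_pos": [0, -0.46, -0.66], "turn": 0, "jaw": 0.7},
    {"delta_pos": [0, -0.57, -0.82], "turn": 0, "jaw": 0.7},
    {"delta_pos": [0, -0.57, -0.82], "turn": 0, "jaw": 0.7}
  ]
}}

```text
clock: 27.48
tool_pos: [0.4641, 0.2007, 0.1868]
eef_rot: [0.749, 0.663, 0.0, -0.0]
contact_force: [0.9, 2.2, 0.8]
opening: 0.469
```

Run:
```python
from h import *
G=O+a*.049
im=vision.snapshot("scene");cv2.imwrite("pics/scene16.png",im);print(bottom(im))
cmd(G,83)
```

```text
[24.0, 25.5, 26.5, 25.5, 26.5]
d [0.03 0.09 0.11] turn 0.1 | tcp [0.4642 0.2007 0.1868] yaw 83.1 F [0.1 2.  0.7] M [ 0.55 -0.1   0.01] open 41.6 t 27.53 q [-0.3   0.64 -0.32  1.98  0.36  0.57  0.59] tilt [ 0.     0.001 -1.   ]
```

Request:
{"name": "send_rows", "arguments": {
  "series": [
    {"delta_pos": [0, -0.4, -0.57], "turn": 0, "jaw": 0.7},
    {"delta_pos": [0, -0.86, -1.23], "turn": 0, "jaw": 0.7},
    {"delta_pos": [0, -1.32, -1.89], "turn": 0, "jaw": 0.7},
    {"delta_pos": [0, -1.78, -2.54], "turn": 0, "jaw": 0.7},
    {"delta_pos": [0, -2.24, -3.2], "turn": 0, "jaw": 0.7},
    {"delta_pos": [0, -2.7, -3.85], "turn": 0, "jaw": 0.7},
    {"delta_pos": [0, -3.1, -4.42], "turn": 0, "jaw": 0.7},
    {"delta_pos": [0, -3.44, -4.92], "turn": 0, "jaw": 0.7}
  ]
}}

```text
clock: 28.2
tool_pos: [0.4295, 0.2045, 0.2363]
eef_rot: [0.749, 0.663, 0.0, 0.0]
contact_force: [0.4, -0.9, -1.9]
opening: 0.475
```

Run:
```python
from h import *
im=vision.snapshot("scene");cv2.imwrite("pics/scene17.png",im)
X=r.get_state()["tool_pos"];c=proj("scene",X).astype(int)
cv2.imwrite("pics/s17c.png",cv2.resize(im[max(c[1]-60,0):c[1]+60,c[0]-60:c[0]+60],None,fx=4.5,fy=4.5,interpolation=cv2.INTER_CUBIC))
cmd([.484,-.208,.25],None)
```

```text
d [-40.33  10.4   -1.32] turn 0 | tcp [0.4293 0.2049 0.2369] yaw 83.1 F [-0.9  0.3 -0.4] M [-0.    0.02 -0.01] open 41.6 t 28.25 q [-0.31  0.53 -0.36  2.01  0.3   0.65  0.58] tilt [ 0.001  0.    -1.   ]
```

View pics/s17c.png

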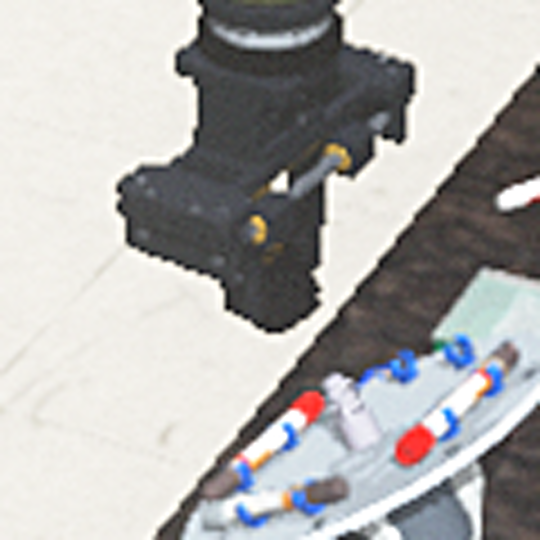

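The nut is off the stud and held (crop (280,310)). Carry it to the tray.

Request:
{"name": "send_rows", "arguments": {
  "series": [
    {"delta_pos": [-2, 0.5, -0.5], "turn": 0, "jaw": 0.7},
    {"delta_pos": [-5, 1.3, -1], "turn": 0, "jaw": 0.7},
    {"delta_pos": [-8.5, 2.2, -1.3], "turn": 0, "jaw": 0.7},
    {"delta_pos": [-12, 3.1, -1.3], "turn": 0, "jaw": 0.7},
    {"delta_pos": [-15.5, 4, -1.3], "turn": 0, "jaw": 0.7},
    {"delta_pos": [-19, 4.9, -1.3], "turn": 0, "jaw": 0.7},
    {"delta_pos": [-22.5, 5.8, -1.3], "turn": 0, "jaw": 0.7},
    {"delta_pos": [-26, 6.7, -1.3], "turn": 0, "jaw": 0.7}
  ]
}}

```text
clock: 28.92
tool_pos: [0.465, -0.0635, 0.2486]
eef_rot: [0.749, 0.663, -0.0, -0.0]
contact_force: [0.7, 0.2, -0.8]
opening: 0.473
```

Run:
```python
from h import *
cmd([.484,-.208,.15],76)
```

```text
d [-14.11   3.64   9.86] turn 7.0 | tcp [ 0.465  -0.0635  0.2486] yaw 83.0 F [ 0.7  0.2 -0.8] M [ 0.03 -0.05  0.02] open 41.6 t 28.92 q [ 0.31  0.51 -0.41  2.01  0.32  0.68  1.15] tilt [-0. -0. -1.]
```

Request:
{"name": "send_rows", "arguments": {
  "series": [
    {"delta_pos": [-3, 0.8, 0], "turn": 2, "jaw": 0.7},
    {"delta_pos": [-6, 1.6, 0.5], "turn": 4, "jaw": 0.7},
    {"delta_pos": [-9, 2.3, 2], "turn": 7, "jaw": 0.7},
    {"delta_pos": [-11.5, 3, 4], "turn": 7, "jaw": 0.7},
    {"delta_pos": [-13.2, 3.4, 6.5], "turn": 7, "jaw": 0.7},
    {"delta_pos": [-14.1, 3.6, 8.5], "turn": 7, "jaw": 0.7},
    {"delta_pos": [-14.1, 3.6, 9.8], "turn": 7, "jaw": 0.7},
    {"delta_pos": [-14.1, 3.6, 9.8], "turn": 7, "jaw": 0.7}
  ]
}}

```text
clock: 29.58
tool_pos: [0.4819, -0.2064, 0.1479]
eef_rot: [0.788, 0.615, -0.002, -0.002]
contact_force: [-0.0, -0.3, -1.2]
opening: 0.477
```

Run:
```python
from h import *
im=vision.snapshot("scene");cv2.imwrite("pics/scene18.png",im)
X=r.get_state()["tool_pos"];c=proj("scene",X).astype(int)
cv2.imwrite("pics/s18c.png",cv2.resize(im[max(c[1]-60,0):c[1]+60,c[0]-60:c[0]+60],None,fx=4.5,fy=4.5,interpolation=cv2.INTER_CUBIC))
cmd([.484,-.208,.06],None)
```

```text
d [-0.19  0.2   8.93] turn 0 | tcp [ 0.4828 -0.2058  0.1493] yaw 76.0 F [ 0.1  0.1 -0.8] M [0.02 0.01 0.01] open 41.4 t 29.63 q [ 0.5   0.73 -0.3   1.95  0.4   0.52  1.25] tilt [-0.003  0.001 -1.   ]
```

View pics/s18c.png

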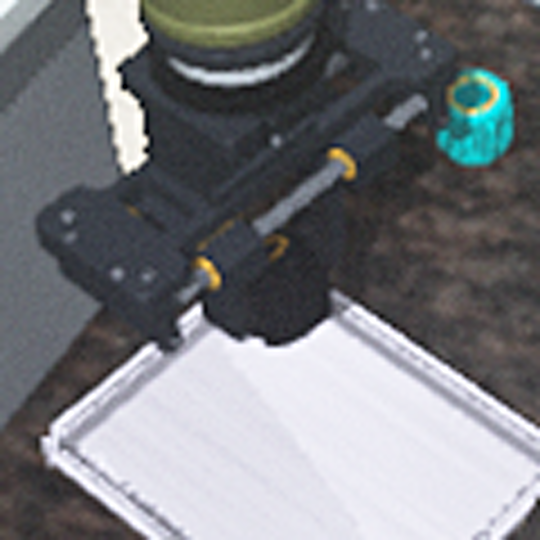

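Request:
{"name": "send_rows", "arguments": {
  "series": [
    {"delta_pos": [-0.2, -0.2, 1.5], "turn": 0, "jaw": 0.7},
    {"delta_pos": [-0.2, -0.5, 3.5], "turn": 0, "jaw": 0.7},
    {"delta_pos": [-0.2, -0.8, 5.5], "turn": 0, "jaw": 0.7},
    {"delta_pos": [-0.2, -0.8, 7.5], "turn": 0, "jaw": 0.7},
    {"delta_pos": [-0.2, -0.8, 9], "turn": 0, "jaw": 0.7},
    {"delta_pos": [-0.2, -0.8, 10], "turn": 0, "jaw": 0.7},
    {"delta_pos": [-0.2, -0.8, 10.4], "turn": 0, "jaw": 0.7},
    {"delta_pos": [-0.2, -0.8, 10.4], "turn": 0, "jaw": 0.7}
  ]
}}

```text
clock: 30.3
tool_pos: [0.476, -0.2055, 0.0465]
eef_rot: [0.788, 0.616, 0.0, -0.0]
contact_force: [0.3, -0.1, -1.1]
opening: 0.469
```

Run:
```python
from h import *
im=vision.snapshot("scene");cv2.imwrite("pics/scene19.png",im)
X=r.get_state()["tool_pos"];c=proj("scene",X).astype(int)
cv2.imwrite("pics/s19c.png",cv2.resize(im[max(c[1]-50,0):c[1]+50,c[0]-50:c[0]+50],None,fx=5.5,fy=5.5,interpolation=cv2.INTER_CUBIC))
cmd([.484,-.208,.038],None)
```

```text
d [-0.03  0.81  0.91] turn 0 | tcp [ 0.4762 -0.2057  0.0471] yaw 76.1 F [-0.   0.2 -0.8] M [0.   0.06 0.04] open 41.6 t 30.35 q [ 0.41  0.9  -0.16  2.02  0.49  0.26  1.16] tilt [ 0.001 -0.    -1.   ]
```

View pics/s19c.png

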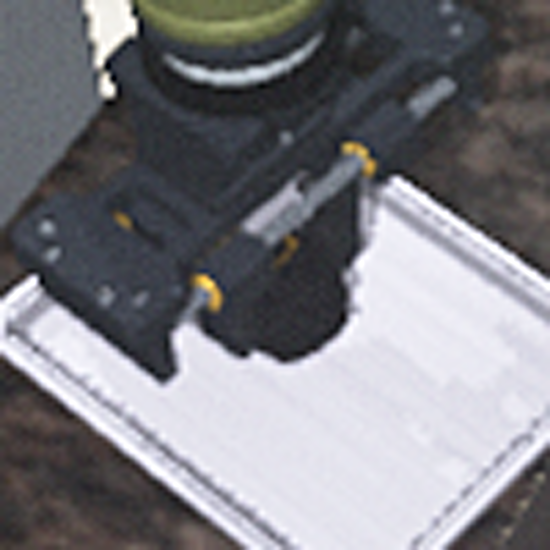

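Slow touchdown at 2 mm steps.

Request:
{"name": "send_rows", "arguments": {
  "series": [
    {"delta_pos": [0, 0, 0.2], "turn": 0, "jaw": 0.7},
    {"delta_pos": [0, 0, 0.4], "turn": 0, "jaw": 0.7},
    {"delta_pos": [0, 0, 0.6], "turn": 0, "jaw": 0.7},
    {"delta_pos": [0, 0, 0.7], "turn": 0, "jaw": 0.7},
    {"delta_pos": [0, 0, 0.7], "turn": 0, "jaw": 0.7}
  ]
}}

```text
clock: 30.77
tool_pos: [0.4756, -0.206, 0.0395]
eef_rot: [0.788, 0.616, 0.0, -0.0]
contact_force: [-0.0, 0.2, -1.7]
opening: 0.476
```

Request:
{"name": "send_rows", "arguments": {
  "series": [
    {"delta_pos": [0, 0, 0.1], "turn": 0, "jaw": 0.7},
    {"delta_pos": [0, 0, 0.2], "turn": 0, "jaw": 0.7},
    {"delta_pos": [0, 0, 0.3], "turn": 0, "jaw": 0.7},
    {"delta_pos": [0, 0, 0.3], "turn": 0, "jaw": 0.7}
  ]
}}

```text
clock: 31.1
tool_pos: [0.4757, -0.206, 0.0369]
eef_rot: [0.788, 0.616, 0.0, 0.0]
contact_force: [-0.3, 0.8, 4.6]
opening: 0.471
```

Floor contact as predicted (+5 N). Now pivot upright with a light grip.

Request:
{"name": "send_rows", "arguments": {
  "series": [
    {"delta_pos": [0, 0, 0], "turn": 0, "jaw": 0.7},
    {"delta_pos": [0, 0, 0], "turn": 0, "jaw": 0.7},
    {"delta_pos": [0, 0.3, 0.02], "turn": 0, "jaw": 0.7},
    {"delta_pos": [0, 0.6, 0.05], "turn": 0, "jaw": 0.7},
    {"delta_pos": [0, 0.9, 0.12], "turn": 0, "jaw": 0.7},
    {"delta_pos": [0, 1.2, 0.22], "turn": 0, "jaw": 0.7}
  ],
  "force": 8
}}

```text
clock: 31.6
tool_pos: [0.487, -0.2089, 0.034]
eef_rot: [0.788, 0.616, -0.0, -0.0]
contact_force: [-1.3, -0.7, -0.2]
opening: 0.474
```

Run:
```python
from h import *
im=vision.snapshot("scene");cv2.imwrite("pics/scene20.png",im)
X=r.get_state()["tool_pos"];c=proj("scene",X).astype(int)
cv2.imwrite("pics/s20c.png",cv2.resize(im[max(c[1]-50,0):c[1]+50,c[0]-50:c[0]+50],None,fx=5.5,fy=5.5,interpolation=cv2.INTER_CUBIC))
cmd([.484,-.208,.038],None)
```

```text
d [ 0.   -0.4  -0.42] turn 0 | tcp [ 0.4879 -0.209   0.0338] yaw 76.0 F [-0.6  0.4  1.8] M [0.02 0.26 0.  ] open 41.4 t 31.65 q [ 0.41  0.93 -0.16  1.98  0.49  0.27  1.17] tilt [ 0.  0. -1.]
```

View pics/s20c.png

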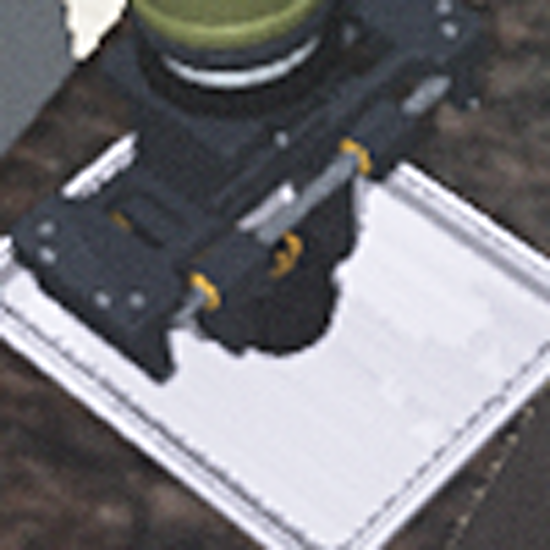

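Request:
{"name": "send_rows", "arguments": {
  "series": [
    {"delta_pos": [0, 0.2, 0.1], "turn": 0, "jaw": 0.7},
    {"delta_pos": [0, 0.4, 0.2], "turn": 0, "jaw": 0.7},
    {"delta_pos": [0, 0.6, 0.3], "turn": 0, "jaw": 0.7},
    {"delta_pos": [0, 0.8, 0.4], "turn": 0, "jaw": 0.7},
    {"delta_pos": [0, 0.9, 0.5], "turn": 0, "jaw": 0.7},
    {"delta_pos": [0, 0.9, 0.5], "turn": 0, "jaw": 0.7}
  ],
  "force": 6
}}

```text
clock: 32.15
tool_pos: [0.4961, -0.2111, 0.0295]
eef_rot: [0.788, 0.616, -0.0, 0.0]
contact_force: [-1.2, -0.2, 4.1]
opening: 0.476
```

Run:
```python
from h import *
im=vision.snapshot("scene");cv2.imwrite("pics/scene21.png",im)
X=r.get_state()["tool_pos"];c=proj("scene",X).astype(int)
cv2.imwrite("pics/s21c.png",cv2.resize(im[max(c[1]-50,0):c[1]+50,c[0]-50:c[0]+50],None,fx=5.5,fy=5.5,interpolation=cv2.INTER_CUBIC))
cmd([.484,-.208,.038],None)
```

```text
d [ 0.   -1.24 -0.85] turn 0 | tcp [ 0.4961 -0.211   0.0295] yaw 76.0 F [-2.3  0.8  3.7] M [ 0.05  0.32 -0.01] open 41.6 t 32.2 q [ 0.41  0.94 -0.16  1.96  0.49  0.28  1.17] tilt [ 0. -0. -1.]
```

View pics/s21c.png

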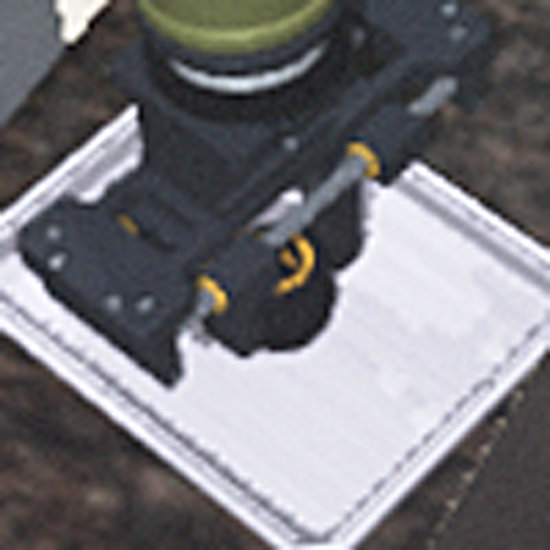

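Request:
{"name": "send_rows", "arguments": {
  "series": [
    {"delta_pos": [0, 0.1, 0.05], "turn": 0, "jaw": 0.7},
    {"delta_pos": [0, 0.1, 0.1], "turn": 0, "jaw": 0.7},
    {"delta_pos": [0, 0.1, 0.1], "turn": 0, "jaw": 0.7},
    {"delta_pos": [0, 0.1, 0.1], "turn": 0, "jaw": 0.5},
    {"delta_pos": [0, 0.1, 0.1], "turn": 0, "jaw": 0.45},
    {"delta_pos": [0, 0.1, 0.1], "turn": 0, "jaw": 0.4},
    {"delta_pos": [0, 0.1, 0.1], "turn": 0, "jaw": 0.36},
    {"delta_pos": [0, 0.1, 0.1], "turn": 0, "jaw": 0.36}
  ],
  "force": 3
}}

```text
clock: 32.87
tool_pos: [0.4971, -0.2112, 0.0282]
eef_rot: [0.788, 0.616, 0.0, 0.0]
contact_force: [-0.3, 0.1, 0.2]
opening: 0.642
```

Run:
```python
from h import *
im=vision.snapshot("scene");cv2.imwrite("pics/scene22.png",im)
X=r.get_state()["tool_pos"];c=proj("scene",X).astype(int)
cv2.imwrite("pics/s22c.png",cv2.resize(im[max(c[1]-50,0):c[1]+50,c[0]-50:c[0]+50],None,fx=5.5,fy=5.5,interpolation=cv2.INTER_CUBIC))
cmd([.484,-.208,.038],None)
```

```text
d [-0.01 -1.35 -0.98] turn 0 | tcp [ 0.4971 -0.2112  0.0282] yaw 76.1 F [0.3 0.4 0.2] M [-0.02  0.01  0.02] open 56.6 t 32.92 q [ 0.41  0.94 -0.16  1.95  0.49  0.28  1.17] tilt [ 0.  0. -1.]
```

View pics/s22c.png

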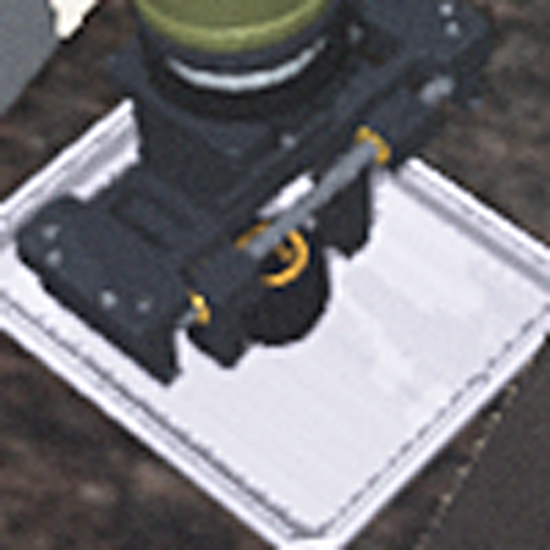

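Released and standing upright. Raise straight up.

Request:
{"name": "send_rows", "arguments": {
  "series": [
    {"delta_pos": [0, 0, -1], "turn": 0, "jaw": 0.3},
    {"delta_pos": [0, 0, -2.5], "turn": 0, "jaw": 0.3},
    {"delta_pos": [0, 0, -5], "turn": 0, "jaw": 0.3},
    {"delta_pos": [0, 0, -8], "turn": 0, "jaw": 0.3},
    {"delta_pos": [0, 0, -11], "turn": 0, "jaw": 0.3},
    {"delta_pos": [0, 0, -14], "turn": 0, "jaw": 0.3},
    {"delta_pos": [0, 0, -17], "turn": 0, "jaw": 0.3},
    {"delta_pos": [0, 0, -20], "turn": 0, "jaw": 0.3}
  ]
}}

```text
clock: 33.58
tool_pos: [0.4964, -0.2111, 0.2306]
eef_rot: [0.788, 0.616, 0.0, 0.0]
contact_force: [0.1, -0.1, -0.7]
opening: 0.704
```

Request:
{"name": "send_rows", "arguments": {
  "series": [
    {"delta_pos": [3, -3, -2], "turn": 0, "jaw": 0.3},
    {"delta_pos": [6, -6, -2], "turn": 0, "jaw": 0.3},
    {"delta_pos": [8, -8, -2], "turn": 0, "jaw": 0.3},
    {"delta_pos": [8, -8, -2], "turn": 0, "jaw": 0.3}
  ]
}}

```text
clock: 33.92
tool_pos: [0.4346, -0.1087, 0.2496]
eef_rot: [0.785, 0.619, -0.001, -0.002]
contact_force: [-0.8, -1.3, 0.4]
opening: 0.701
```

Run:
```python
from h import *
Is=[]
for n in("scene","top"):
    im=vision.snapshot(n);c=proj(n,[.49,-.21,.02]).astype(int)
    Is.append(cv2.resize(im[c[1]-60:c[1]+60,c[0]-60:c[0]+60],None,fx=3.3,fy=3.3,interpolation=cv2.INTER_CUBIC))
    for d in nets.trace(n,"nut_mid")[:4]:
        l=d["location"];print(n,round(d["score"],2),l[1]*560,l[0]*420,onz(n,(l[1]*560,l[0]*420),.021))
    for d in nets.boxes_of(n,"timer")[:1]:
        l=d["location"];print("timer",onz(n,(l[1]*560,l[0]*420),.015))
cv2.imwrite("pics/end.png",np.hstack(Is));cmd([.5,0,.3])
```

```text
scene 0.87 219.688 316.008 [ 0.498666   -0.20925494]
scene 0.52 251.216 239.316 [0.45127163 0.02531201]
scene 0.51 347.816 226.002 [0.65364436 0.17506913]
scene 0.26 291.2 164.682 [0.41401313 0.34369458]
timer [ 0.6053451  -0.04226229]
top 0.77 135.016 252.58800000000002 [0.42504173 0.39591571]
top 0.62 282.576 240.912 [0.46190271 0.03341809]
top 0.55 227.304 162.414 [0.65387063 0.17492947]
timer [ 0.61050108 -0.03135081]
d [12.68  3.09 -5.17] turn 0 | tcp [ 0.4392 -0.1155  0.2483] yaw 75.9 F [ 0.7  0.3 -0.8] M [-0.07 -0.07 -0.03] open 61.5 t 34.22 q [ 0.42  0.49 -0.39  2.06  0.31  0.65  1.15] tilt [ 0.001 -0.    -1.   ]
```

View pics/end.png

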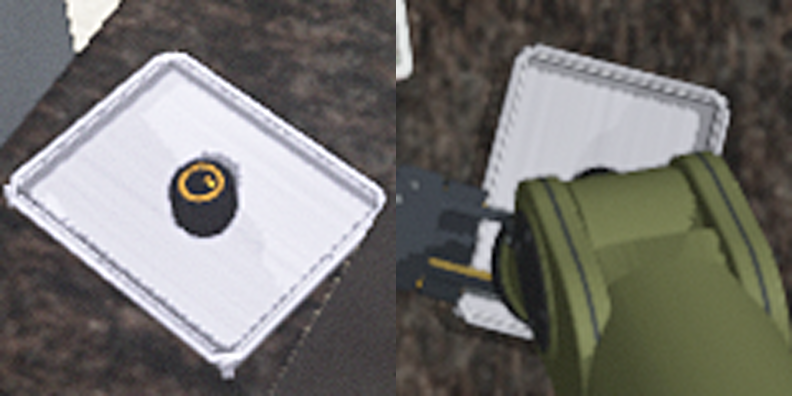

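Run:
```python
from plant import order
print(order.finish_job())
```

```text
the job is handed in; nothing more can be done
None
```

I unscrewed the black nut, drew it off the stud, set it flat in the steel tray, and handed the job in at about 34 s on the clock. No verdict is reported.

**Unscrewing:** The moves only allow the tool to point straight down, so I could not line it up with the tilted stud. I loosened the nut with 11 grip-and-turn strokes of roughly 60° each, following it up its axis. In the scene pictures it rose about 10 mm, then came straight off with next to no force.

**Placing:** The nut's edge touched the tray floor while it was still tilted. I tipped it upright with a light grip (8 N, then 6 N) and let go only once it was standing, so it was never dropped.

**Last checks**
- **Position:** The final scene picture shows the nut upright at about (0.499, -0.209) m, some 15 mm from the tray centre.
- **Timer:** It is where it started, to within the measurement (two readings differed from it by about 5 to 7 mm).
- **Robot:** The forces read close to zero and the arm is clear.

**What did not check out**
- In the last top picture the arm hid most of the nut, so only the scene camera confirms the placement.
- I never measured how far the nut turned; I judged it only from how far it rose. The height reading from the scene camera had a constant offset of about 5 mm, so I used changes rather than absolute values.

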